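# Clear the checking fixture, mount, scan and unload the tube sample

## Robot

A 6-joint arm with a two-finger parallel gripper is mounted at the origin on the work surface. World frame = base frame: x ahead of the robot, y to its left, z up, the work surface at z = 0. Lengths are in m, angles in rad, forces in N, time in s.
With the tool pointing down it reaches from about 0.275 to 0.725 m from the base axis. Payload 15.9 kg.
Tool frame: the origin (TCP) lies on the centre line of the jaws, within the pads' length; the fingertips stand 22 mm ahead of it and the grasp point (between the pads) lies 3 mm ahead of it; z points along the fingers, y is the line along which they close (so a half turn about z gives the same grasp; the last joint's range is limited). The gripper opens to 85 mm and grips with 20 to 120 N. Pads are 22 mm wide; open, the fingers measure 114 mm over their backs; the gripper's body (76 mm by 85 mm) begins 54 mm behind the grasp point. The pads swing forward as they close: fully open they stand 13 mm farther back than shut.
Start: joints at [-1.198, 0.213, -0.034, 1.323, 0, 1.571], TCP at [0.182, -0.466, 0.253] pointing down, gripper open.
Joint ranges: [-2.98, 2.98], [-0.74, 1.72], [-1.14, 1.35], [-2.1, 2.04], [-1.57, 1.44], [-3.14, 3.14]. Speed limits (rad/s): [1.89, 1.89, 2.39, 2.57, 3.14, 3.14].

## Interface

Orientations are given as a unit quaternion [x, y, z, w].
In Python, from cell import bot gives the robot as it stands. The module is installed in compiled form; this text tells all that it offers.
- The arm moves only by the tool drive_tool, never from a script. Its argument "plan" is a list that holds one entry, the list of rows, each a list of 7 numbers: the shift along the world's x, y, z in cm, then the turn, a rotation vector about the world's x, y, z in units of 10 degrees (1.0 is 10 degrees), then the finger opening in cm, from 0 to 8.54. In form: [[[x, y, z, ax, ay, az, claw], ...]]. A call has 1 to 12 rows; each row is the pose to reach, as a shift and turn from the pose commanded when the call began; what a row does not reach only later rows make up. A row lasts 1/8 s, in which the tool goes at most 62.5 mm and 10.7 degrees, less where a joint would pass 70% of its speed; a pose out of reach is approached as far as the arm can. A call with a gripper value outside its range is refused whole. The fingers move at their own pace and stop on an object; the grip force is fixed at half the most. Time passes only in rows, so rows that repeat a pose let the fingers close. It gives the time, the measured TCP pose, the force, the opening and the grip force at its end, in the units of the state.
- bot.observe(): the state, without advancing time (a new reading comes with each control period).
- bot.camera(name): name is "scene" or "top" or "wrist"; returns the picture (384x512x3 uint8, red, green, blue); there is no depth.
- bot.camera_params(name): a dict with "mtx" (3x3 intrinsics, pixels), "T" (4x4, takes a point from camera to world coordinates). Camera axes: x right, y down, z forward; pixel columns grow to the right and rows downward; lengths in m; the calibration is good to about 2 mm. A picture is of the moment at which its call begins: read the wrist's pose just before it. camera_params takes no time and is no camera call; for the wrist camera it gives the pose at the moment of the call.
- bot.finish_job(): hands the job in; it is judged then, once.
The state is a dict: "t": time; "joint_pos": joint angles; "qd": joint speeds; "joint_torque": joint torques, N m; "eef_pos": TCP position; "tool_rot": TCP orientation; "contact_force": force on the tool from outside, world axes, zero at the start; "moment": the same for the moment, N m; "grip_width": finger opening in m; "grasp_force": force on a finger pad.
Only numpy, scipy, OpenCV 4.12 (cv2) and the standard library are available. Lean on these libraries where they do the work, as an engineer would, in place of code of your own. Each camera call takes 0.05 s, during which the arm holds its last target. There are 200 camera calls.

## Task

First clear every blue plastic offcut off the aluminium plate of the checking fixture into the grey scrap bin; then lay the long tube sample in the V-rests and slide the tailstock up by its black handle until the tube is held snugly on both cone points. Then hold the hand scanner still for a second or two with its window about 6 cm from the tube, pointing straight at the middle of the barcode band round it. Finally lay the scanner back lengthwise on its rubber pad, slide the tailstock fully back and return the tube lengthwise to the bare half of the plywood board, leaving the tape roll, the deburring tool, the mug and the wrench where they are.

Things in the scene. Friction and masses are not known exactly. Their poses are not given: they have to be found in the camera images.
- fixture: checking fixture, fixed to the table: aluminium plate 250 x 390 x 8 mm carrying a green headstock and a green tailstock facing each other along y. Origin on the table under the line of centres, which is at x 0, z 68 mm; the plate spans x -160 to +90, y -195 to +195 mm. x away from the robot, y from tailstock to headstock (robot's left), z up
- head_tip (a point): point of the headstock's fixed steel cone, at (0, 62, 68) mm in the fixture's frame, pointing to -y; axes as the fixture's. The headstock block, 50 (x) x 40 mm, spans y 80 to 120 mm, top at z 84 mm. Each cone is 18 mm long, 26 mm across at its root and 8 mm at its point: it enters the tube's 21 mm bore by 13 mm, so draw the tube 15 mm or more to -y before lifting it out
- lay (a point): where the tube's middle should be when laid in the two dark V-rests: (0, -26, 68) mm in the fixture's frame, clear of both cones; axes as the fixture's. 90 degree V-rests, 12 mm thick (y), 36 mm wide, top at z 66 mm, stand at y -65 and +30 mm. A tube in them lies 0.3 to 1 mm below the centres and slides freely along y; the tailstock pushes it on to the headstock cone
- tail_tip (a point): point of the tailstock cone, moving with the tailstock; y -122 mm in the fixture's frame at joint 0 and about -62 mm with the tube held on both cones; axes as the fixture's
- tail_grip (a point): grip point on the tailstock's upright black handle, a post 20 mm (x) by 22 mm (y), standing from z 84 to 128 mm; the point is on its axis at z 113 mm; axes as the fixture's. The tailstock block under it is 50 mm (x) by 45 mm (y)
- tailstock (a joint): slide of the tailstock in m: 0 fully back, grows towards the headstock (fixture +y), about 0.060 when it holds the tube on both cones, at most 0.070. It moves with about 5 N and stays where it is left
- tube: tube sample: blue plastic tube 150 mm long, 28 mm outside and 21 mm inside diameter, about 60 g, the same either way round, with a white paper band with black bars, 34 mm wide, round its middle. At the start it lies on the plywood board. Origin: its middle, on its axis (14 mm above what it lies on); x along the tube
- scanner: hand scanner: bar 130 mm long; black grip 28 x 28 mm from x -45 to +25 mm, grey square ends 36 x 36 mm: the butt (x -65 to -45) and the head (x +25 to +65) with the glass window on its +x end face. Origin: its middle, on its axis, 18 mm above what it lies on, near its centre of mass (grip it at x -10 mm); x is the direction it scans in. About 160 g. It may lie on any of its four sides
- scanner_nose (a point): centre of the scanner's window, 65 mm ahead of the scanner's origin along its x; axes as the scanner's; it scans along +x
- station: plywood board 260 x 180 x 8 mm, fixed to the table, on the one side or the other of the fixture; it carries a black rubber pad 160 x 60 mm, 4 mm high, at its y +48 mm, for the scanner, and the tube lies on its bare half at about y -48 mm. Origin: centre of its underside; x lengthwise, away from the robot, z up
- scanner_rest (a point): centre of the rubber pad's top, 12 mm above the table; axes as the board's; the pad's long side is along x
- bin: grey plastic scrap bin, open above, 200 (x) x 160 (y) x 85 mm high, walls and floor 4 mm, fixed to the table on the other side of the fixture from the plywood board. Origin: centre of its underside, z up
- offcut0: offcut: a stub of blue plastic tube, 28 mm outside and 21 mm inside diameter, 34 mm long, standing on end on the aluminium plate (it may have been knocked over). Origin: its middle; z along its own axis. About 20 g. May be absent
- offcut1: offcut: a chunky seven-sided lump of blue purged plastic, 36 mm across at its widest, 30 mm high, sides nearly upright up to 23 mm then tapering to 22 mm across, lying on the aluminium plate. Origin: its middle; z up through its narrower top. About 30 g. May be absent
- offcut2: offcut: a stub of blue plastic tube, 28 mm outside and 21 mm inside diameter, 34 mm long, standing on end on the aluminium plate (it may have been knocked over). Origin: its middle; z along its own axis. About 20 g. May be absent
- offcut3: offcut: a chunky seven-sided lump of blue purged plastic, 36 mm across at its widest, 30 mm high, sides nearly upright up to 23 mm then tapering to 22 mm across, lying on the aluminium plate. Origin: its middle; z up through its narrower top. About 30 g. May be absent
- offcut4: offcut: a stub of blue plastic tube, 28 mm outside and 21 mm inside diameter, 34 mm long, standing on end on the aluminium plate (it may have been knocked over). Origin: its middle; z along its own axis. About 20 g. May be absent
- tape: bystander: roll of grey tape 52 mm across, 19 mm high, lying on the plate behind the line of centres. Origin: centre of its underside
- deburrer: bystander: deburring tool with a flat yellow handle 18 mm wide, 115 mm long, lying on the plate behind the tailstock. Origin: centre of its underside
- mug: bystander: white mug, 76 mm across, 90 mm high, on the table at the far right. Origin: centre of its underside
- wrench: bystander: steel wrench 160 mm long, on the table at the far left. Origin: centre of its underside

How it is judged:
On the way, in this order (a step that is already met when the one before it is completed fails the run):
1. every offcut is in the bin (x of offcut0 in the frame of bin between -0.1 and 0.1 m and y of offcut0 in the frame of bin between -0.08 and 0.08 m and z of offcut0 in the frame of bin between 0 and 0.08 m and x of offcut1 in the frame of bin between -0.1 and 0.1 m and y of offcut1 in the frame of bin between -0.08 and 0.08 m and z of offcut1 in the frame of bin between 0 and 0.08 m and x of offcut2 in the frame of bin between -0.1 and 0.1 m and y of offcut2 in the frame of bin between -0.08 and 0.08 m and z of offcut2 in the frame of bin between 0 and 0.08 m and x of offcut3 in the frame of bin between -0.1 and 0.1 m and y of offcut3 in the frame of bin between -0.08 and 0.08 m and z of offcut3 in the frame of bin between 0 and 0.08 m and x of offcut4 in the frame of bin between -0.1 and 0.1 m and y of offcut4 in the frame of bin between -0.08 and 0.08 m and z of offcut4 in the frame of bin between 0 and 0.08 m), for 0.2 s.
2. the tube is held between both centres: each cone point at least 8.5 mm inside its bore (distance between each of head_tip, tail_tip and tube below 0.0665 m and angle between the x axis of tube and the y axis of fixture, either way round below 0.04 rad), for 0.3 s.
3. the scanner, held still for 1 s, points at the middle of the band from 3 to 12 cm, its axis passing within 14 mm of it (x of tube in the frame of scanner_nose between 0.03 and 0.12 m and y of tube in the frame of scanner_nose between -0.014 and 0.014 m and z of tube in the frame of scanner_nose between -0.014 and 0.014 m and linear speed of scanner below 0.03 m/s and angular speed of scanner below 0.2 rad/s), for 1 s.
At the end, for the whole second after the job is handed in: Offcuts in the bin below its rim; scanner at rest on its pad, 30 mm lengthwise and 20 mm sideways of the pad's middle at most, within 0.2 rad; tailstock within 12 mm of its back stop; tube at rest on the board's bare half, within 80 mm of the board's middle lengthwise, within 0.35 rad (all of step 1 and x of scanner in the frame of scanner_rest between -0.03 and 0.03 m and y of scanner in the frame of scanner_rest between -0.02 and 0.02 m and z of scanner in the frame of scanner_rest between 0.01 and 0.026 m and angle between the x axis of scanner and the x axis of station, either way round below 0.2 rad and linear speed of scanner below 0.02 m/s and x of tube in the frame of station between -0.08 and 0.08 m and y of tube in the frame of station between -0.09 and 0.005 m and z of tube in the frame of station between 0.015 and 0.03 m and angle between the x axis of tube and the x axis of station, either way round below 0.35 rad and linear speed of tube below 0.04 m/s and value of joint tailstock below 0.012 m); the robot touches nothing.
It fails at once if a bystander (tape roll, deburring tool, mug or wrench) is moved more than 5 cm (distance of any of tape, deburrer, mug, wrench from where it was at the start of the episode above 0.05 m).
Of offcut0, offcut1, offcut2, offcut3, offcut4 only 3 to 5 are there at a start; the rules pass over those that are not, and their reading is None.
At some moment in a run one of offcut0, offcut1, offcut2, offcut3, offcut4 may be knocked a few centimetres aside while the robot is not near it.
Once in a run the grip may slacken for a moment while it holds something.
It also fails if it takes over 210 s, if anything falls off the work surface, if the arm or the gripper's body presses on something with over 40 N, if the wrist force passes 120 N, or if a joint passes its speed limit or range.

## Working session

There is one attempt and no reset: what is moved stays moved. The work goes in short steps, Python scripts to look and compute and a tool call to move; the robot and the scene stay as the last step left them, time stands still between calls to the robot, and variables do not carry over. Pictures are saved under pics/ and viewed, at most 14 in all, crops included, and the job is handed in when it is done.

Besides the shell and the picture viewer there is one more tool, called after ">>>" in YAML: its name, and indented under it one key for each argument. drive_tool: Moves the arm, as the interface text tells. Its arguments: {"type":"object","properties":{"plan":{"type":"array","items":{"type":"array","items":{"type":"array","items":{"type":"number"}}}}},"required":["plan"]}

```bash
mkdir -p pics
cat > h.py <<'E'
import numpy as np, cv2
from cell import bot
def snap(n,f):
    P=bot.camera_params(n); im=bot.camera(n); cv2.imwrite('pics/'+f+'.png',im[:,:,::-1]); return im,P
def ray(P,u,v):
    T=P['T']; d=T[:3,:3]@np.linalg.solve(P['mtx'],[u,v,1.]); return T[:3,3],d
def onz(P,u,v,z):
    o,d=ray(P,u,v); return o+d*(z-o[2])/d[2]
def proj(P,p):
    T=P['T']; c=T[:3,:3].T@(np.array(p)-T[:3,3]); q=P['mtx']@c; return q[:2]/q[2]
def tri(rs):
    A=0;b=0
    for o,d in rs:
        d=d/np.linalg.norm(d); M=np.eye(3)-np.outer(d,d); A=A+M; b=b+M@o
    return np.linalg.solve(A,b)
E
python3 - <<'E'
from h import *
np.set_printoptions(precision=3,suppress=True)
a,P=snap('scene','s0'); b,Q=snap('top','t0')
print(P['T'],P['mtx'],Q['T'],Q['mtx']); print(bot.camera_params('wrist')); print(bot.observe())
cv2.imwrite('pics/both.png',np.hstack([a,b])[:,:,::-1])
E
```

```text
[[ 0.768  0.346 -0.539  1.075]
 [ 0.64  -0.415  0.647 -0.629]
 [ 0.    -0.841 -0.54   0.621]
 [ 0.     0.     0.     1.   ]] [[352.679   0.    250.536]
 [  0.    352.679 190.837]
 [  0.      0.      1.   ]] [[ 0.001 -0.98   0.199  0.316]
 [-1.    -0.001  0.     0.021]
 [-0.    -0.199 -0.98   1.387]
 [ 0.     0.     0.     1.   ]] [[419.352   0.    250.438]
 [  0.    419.352 192.402]
 [  0.      0.      1.   ]]
{'mtx': array([[317.545,   0.   , 263.269],
       [  0.   , 317.545, 194.65 ],
       [  0.   ,   0.   ,   1.   ]]), 'T': array([[ 0.364, -0.892, -0.267,  0.25 ],
       [-0.931, -0.349, -0.105, -0.439],
       [ 0.   ,  0.287, -0.958,  0.374],
       [ 0.   ,  0.   ,  0.   ,  1.   ]])}
{'t': 0.1, 'joint_pos': array([-1.198,  0.213, -0.035,  1.323, -0.   ,  1.571]), 'qd': array([ 0.002, -0.   ,  0.   , -0.   , -0.   ,  0.001]), 'joint_torque': array([  0.   , -68.724,  48.781,   0.012,  -0.   ,  -0.   ]), 'eef_pos': array([ 0.182, -0.465,  0.253]), 'tool_rot': array([ 0.983,  0.185, -0.   , -0.   ]), 'contact_force': array([ 0.19 , -0.794, -0.139]), 'moment': array([ 0.042, -0.019, -0.027]), 'grasp_force': 0.0, 'grip_width': 0.08543676701061848}
```

View pics/s0.png

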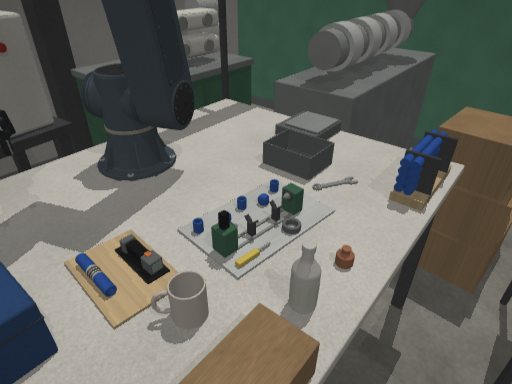

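View pics/t0.png

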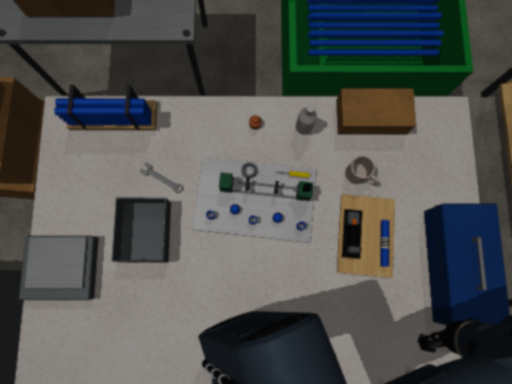

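The scene and top views show five blue offcuts on the plate: top pixels (211,215), (235,209), (254,219), (278,217) and (302,226). The headstock is at (225,183) and the tailstock at (305,190). The bin is on the left at (142,230). The board is on the right, with the scanner at (352,233) and the tube at (385,243).

Run:
```python
from h import *
np.set_printoptions(precision=3,suppress=True)
im=cv2.imread('pics/t0.png'); P=bot.camera_params('top')
hsv=cv2.cvtColor(im,cv2.COLOR_BGR2HSV)
def blobs(lo,hi,x0,y0,x1,y1,z,amin=8):
    m=cv2.inRange(hsv,lo,hi); k=np.zeros_like(m); k[y0:y1,x0:x1]=m[y0:y1,x0:x1]
    n,l,s,c=cv2.connectedComponentsWithStats(k)
    for i in range(1,n):
        if s[i,4]>=amin: print(c[i],s[i],onz(P,*c[i],z))
print('blue');blobs((105,120,40),(130,255,255),190,150,400,280,.025)
print('green');blobs((60,80,20),(100,255,200),190,150,330,260,.084)
print('plate');blobs((0,0,90),(180,60,190),190,155,325,245,.008,400)
for n,u,v in [('binTL',116,199),('binTR',169,199),('binBL',114,262),('binBR',168,262)]: print(n,onz(P,u,v,.085))
for u,v in [(343,195),(395,198),(338,272),(390,277)]: print('board',onz(P,u,v,.008))
```

```text
blue
[234.476 208.889] [231 205   9   9  63] [0.537 0.074 0.025]
[209.231 212.077] [207 211   7   4  13] [0.526 0.157 0.025]
[277.108 217.2  ] [273 213   9   9  65] [ 0.51  -0.066  0.025]
[210.778 217.222] [208 216   6   3   9] [0.509 0.151 0.025]
[252.273 222.273] [250 221   6   3  11] [0.493 0.015 0.025]
[384.622 228.394] [381 220   8  17 127] [ 0.473 -0.416  0.025]
[300.6  225.28] [297 222   8   8  25] [ 0.483 -0.142  0.025]
[384.366 256.642] [381 248   8  18 134] [ 0.382 -0.409  0.025]
green
[225.738 181.89 ] [220 173  12  18 191] [0.614 0.1   0.084]
[303.971 191.436] [297 182  15  18 172] [ 0.584 -0.148  0.084]
plate
[255.697 200.929] [  190   155   135    90 10324] [0.567 0.004 0.008]
binTL [0.558 0.446 0.085]
binTR [0.559 0.279 0.085]
binBL [0.362 0.44  0.085]
binBR [0.362 0.274 0.085]
board [ 0.587 -0.289  0.008]
board [ 0.577 -0.462  0.008]
board [ 0.334 -0.262  0.008]
board [ 0.318 -0.429  0.008]
```

>>> drive_tool:
  plan:
    - [[32,44,5,0,0,-2.8,8],[32,44,5,0,0,-2.8,8],[32,44,5,0,0,-2.8,8],[32,44,5,0,0,-2.8,8],[32,44,5,0,0,-2.8,8],[32,44,5,0,0,-2.8,8],[32,44,5,0,0,-2.8,8],[32,44,5,0,0,-2.8,8],[32,44,5,0,0,-2.8,8],[32,44,5,0,0,-2.8,8],[32,44,5,0,0,-2.8,8],[32,44,5,0,0,-2.8,8]]

```text
t: 1.6
eef_pos: [0.4999, -0.0434, 0.3033]
tool_rot: [0.999, -0.047, 0.0, -0.007]
contact_force: [0.8, 0.9, -0.5]
grip_width: 0.0799
grasp_force: 0.0
```

Run:
```python
from h import *
snap('wrist','w1'); o=bot.observe(); print(o['eef_pos'],o['tool_rot'],o['t'],bot.camera_params('wrist')['T'])
```

```text
[ 0.49995403 -0.04338013  0.30337638] [ 9.98877154e-01 -4.68611367e-02  2.35267073e-04 -6.95775123e-03] 1.65 [[-0.09369597 -0.95418831 -0.28415795  0.57196888]
 [-0.99551641  0.08607364  0.03922259 -0.05196792]
 [-0.01296723  0.2865589  -0.95797487  0.42480361]
 [ 0.          0.          0.          1.        ]]
```

View pics/w1.png

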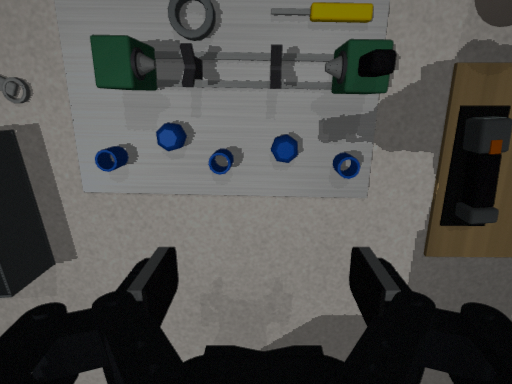

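Wrist view 1 shows the offcuts at (110,158), (171,136), (221,161), (285,148) and (347,165). The head cone tip is near (155,64) and the tail tip near (326,67). The V-rests are at (190,65) and (277,66), and the handle top is at (377,62). I'll shift the camera to get a second view for heights.

>>> drive_tool:
  plan:
    - [[8,8,0,0,0,0,8],[8,8,0,0,0,0,8],[8,8,0,0,0,0,8],[8,8,0,0,0,0,8],[8,8,0,0,0,0,8]]

```text
t: 2.28
eef_pos: [0.5787, -0.0034, 0.3037]
tool_rot: [1.0, -0.014, -0.0, -0.023]
contact_force: [-0.7, 0.2, -1.6]
grip_width: 0.0801
grasp_force: 0.0
```

Run:
```python
from h import *
P1=np.array([[-0.09369597,-0.95418831,-0.28415795,0.57196888],[-0.99551641,0.08607364,0.03922259,-0.05196792],[-0.01296723,0.2865589,-0.95797487,0.42480361],[0,0,0,1]])
np.save('P1.npy',P1)
im,P=snap('wrist','w2'); np.save('P2.npy',P['T'])
def bl(f,lo,hi,vmax,amin):
    im=cv2.imread(f);h=cv2.cvtColor(im,cv2.COLOR_BGR2HSV);m=cv2.inRange(h,lo,hi);m[vmax:]=0
    m=cv2.morphologyEx(m,cv2.MORPH_CLOSE,np.ones((9,9),np.uint8))
    n,l,s,c=cv2.connectedComponentsWithStats(m); return [(c[i].round(1),s[i]) for i in range(1,n) if s[i,4]>amin]
for f in ['w1','w2']:
    print(f)
    for b in bl(f'pics/{f}.png',(105,120,40),(130,255,255),300,60): print('b',*b)
    for b in bl(f'pics/{f}.png',(60,80,20),(100,255,200),300,300): print('g',*b)
```

```text
w1
b [170.8 136.3] [156 123  30  28 628]
b [284.4 148.3] [271 135  27  28 564]
b [110.9 158.4] [ 95 147  33  25 617]
b [220.6 161.2] [209 149  24  26 468]
b [346.1 165.3] [333 153  27  26 514]
g [119.4  63. ] [  90   35   67   55 2611]
g [359.8  68.1] [ 332   40   61   54 1915]
w2
b [216.2 189.5] [204 176  27  28 542]
b [157.8 205.4] [144 193  29  26 519]
b [322.9 208.1] [310 195  26  28 541]
b [261.5 215.8] [251 203  21  27 459]
b [380.1 228.3] [367 215  28  28 541]
g [179.6 127.9] [ 157  105   51   49 2026]
g [405.1 145.9] [ 373  123   68   53 1803]
```

View pics/w2.png

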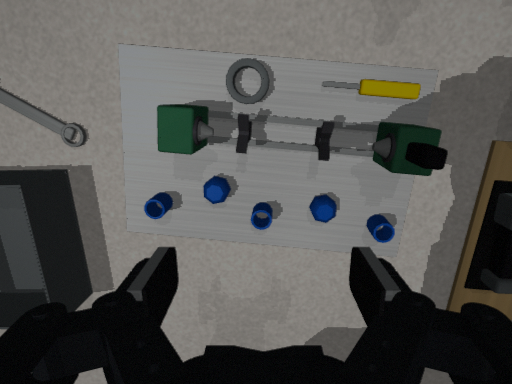

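Wrist view 2 shows the same layout: head cone tip near (213,131), tail tip near (374,147) and handle top near (432,157). I'll triangulate everything.

Run:
```python
from h import *
np.set_printoptions(precision=4,suppress=True)
K=bot.camera_params('wrist')['mtx']
A={'mtx':K,'T':np.load('P1.npy')};B={'mtx':K,'T':np.load('P2.npy')}
def t(n,a,b):
    r=[ray(A,*a),ray(B,*b)];X=tri(r);e=max(np.linalg.norm(proj(A,X)-a),np.linalg.norm(proj(B,X)-b));print(n,X,'err',round(e,1));return X
t('o_stubL',(110.9,158.4),(157.8,205.4));t('lumpL',(170.8,136.3),(216.2,189.5));t('stubM',(220.6,161.2),(261.5,215.8))
t('lumpR',(284.4,148.3),(322.9,208.1));t('stubR',(346.1,165.3),(380.1,228.3))
h=t('head',(155,64),(213,131));q=t('tail',(326,67),(374,147));t('handle',(377,62),(432,157))
d=h-q;print('yaw',np.degrees(np.arctan2(-d[0],d[1])),'len',np.hypot(d[0],d[1]))
o=bot.observe();print(o['eef_pos'],o['tool_rot'],o['t'],o['qd']);print(bot.camera_params('wrist')['T'][:3,3],B['T'][:3,3])
```

```text
o_stubL [0.5194 0.1527 0.0276] err 0.0
lumpL [0.5395 0.0726 0.0248] err 0.1
stubM [0.5034 0.0137 0.0292] err 0.1
lumpR [ 0.5115 -0.0678  0.024 ] err 0.0
stubR [ 0.483  -0.1439  0.0265] err 0.2
head [0.6191 0.0629 0.0656] err 0.2
tail [ 0.5984 -0.1147  0.0729] err 0.1
handle [ 0.5951 -0.1511  0.1258] err 2.1
yaw -6.654761987026968 len 0.1788155524176195
[ 0.5787 -0.0033  0.3038] [ 0.9996 -0.0143  0.     -0.0235] 2.325 [0.0022 0.001  0.0024 0.0009 0.0009 0.0002]
[ 0.6511 -0.0111  0.4251] [ 0.6511 -0.0112  0.425 ]
```

>>> drive_tool:
  plan:
    - [[0,0,0,0,0,0,8],[0,0,0,0,0,0,8]]

```text
t: 2.58
eef_pos: [0.5792, -0.0029, 0.3035]
tool_rot: [1.0, -0.014, -0.0, -0.024]
contact_force: [0.4, -0.0, 0.6]
grip_width: 0.0798
grasp_force: 0.0
```

Run:
```python
from h import *
o=bot.observe();print(o)
```

```text
{'t': 2.575, 'joint_pos': array([-0.02892932,  0.38646001,  0.32704411,  1.51230758,  0.04706059,
        3.14062663]), 'qd': array([ 2.57367194e-03,  3.24731843e-03,  2.91679205e-03, -7.44760238e-04,
        8.07487972e-05,  1.86000808e-03]), 'joint_torque': array([-1.05904005e-01, -8.42239237e+01,  4.85510838e+01,  2.19149713e-02,
        2.30742996e-01,  2.15234681e-04]), 'eef_pos': array([ 0.57918428, -0.00294241,  0.30352844]), 'tool_rot': array([ 9.99625201e-01, -1.39882274e-02, -1.11717392e-04, -2.35324185e-02]), 'contact_force': array([ 0.35614294, -0.03881063,  0.57350147]), 'moment': array([-0.08364343, -0.01696175, -0.01083646]), 'grasp_force': 0.0, 'grip_width': 0.07981042597761215}
```

Joint 6 is at its limit: yaw = q1 − q6 + π. I'll work with yaw near 83°, which closes the jaws along the fixture's x, so that it stays mid-range.

>>> drive_tool:
  plan:
    - [[0,-4,0,0,0,1,7],[0,-4,0,0,0,2,6],[0,-6,0,0,0,3,5],[0,-6,0,0,0,4,5],[0,-8,0,0,0,5,5],[-2,-10,0,0,0,6,5],[-4,-10,0,0,0,7,5],[-6,-10,0,0,0,8,5],[-8,-12,0,0,0,9,5],[-10,-14,0,0,0,9,5],[-10,-14,0,0,0,9,5],[-10,-14,0,0,0,9,5]]

```text
t: 4.08
eef_pos: [0.4796, -0.1427, 0.3034]
tool_rot: [0.717, 0.697, -0.017, -0.016]
contact_force: [0.7, -0.6, 0.4]
grip_width: 0.0499
grasp_force: 0.0
```

```bash
cat >> h.py <<'E'
from scipy.spatial.transform import Rotation as R
def st():
    o=bot.observe(); M=R.from_quat(o['tool_rot']).as_matrix()
    print('t',round(o['t'],2),'pos',o['eef_pos'].round(4),'yaw',round(np.degrees(np.arctan2(M[1,0],M[0,0])),2),'z',M[:,2].round(3),'q',o['joint_pos'].round(2),'w',round(o['grip_width'],4),'gf',round(o['grasp_force'],1),'F',o['contact_force'].round(1)); return o
E
python3 -c "
from h import *
st()"
```

```text
t 4.08 pos [ 0.4796 -0.1427  0.3034] yaw 88.39 z [-0.047  0.    -0.999] q [-0.28  0.25  0.14  1.5  -0.01  1.32] w 0.0499 gf 0.0 F [ 0.7 -0.6  0.4]
```

>>> drive_tool:
  plan:
    - [[0.3,-0.1,-5,0,-0.27,-0.51,5],[0.3,-0.1,-10,0,-0.27,-0.51,5],[0.3,-0.1,-16,0,-0.27,-0.51,5],[0.3,-0.1,-22,0,-0.27,-0.51,5],[0.3,-0.1,-25,0,-0.27,-0.51,5],[0.3,-0.1,-26.8,0,-0.27,-0.51,5],[0.3,-0.1,-26.8,0,-0.27,-0.51,5],[0.3,-0.1,-26.8,0,-0.27,-0.51,2],[0.3,-0.1,-26.8,0,-0.27,-0.51,1.5],[0.3,-0.1,-26.8,0,-0.27,-0.51,1.5],[0.3,-0.1,-26.8,0,-0.27,-0.51,1.5],[0.3,-0.1,-26.8,0,-0.27,-0.51,1.5]]

```text
t: 5.58
eef_pos: [0.4833, -0.1439, 0.0364]
tool_rot: [0.747, 0.665, 0.001, 0.0]
contact_force: [-0.9, 2.2, 7.8]
grip_width: 0.0265
grasp_force: 59.6
```

```bash
python3 -c "
from h import *
st()"
```

```text
t 5.58 pos [ 0.4833 -0.1439  0.0364] yaw 83.32 z [ 0.002  0.002 -1.   ] q [-0.29  0.37 -0.4   0.8   0.    1.4 ] w 0.0265 gf 59.6 F [-0.9  2.2  7.8]
```

>>> drive_tool:
  plan:
    - [[0,0,6,0,0,0,1.5],[0,0,12,0,0,0,1.5],[0,6,13,0,0,0,1.5],[0,12,13,0,0,0,1.5],[0,18,13,0,0,0,1.5],[0,24,13,0,0,0,1.5],[0,30,13,0,0,0,1.5],[0,36,13,0,0,0,1.5],[0,42,13,0,0,0,1.5],[0,48,13,0,0,0,1.5],[-1,52,11,0,0,0,1.5],[-1,53,8,0,0,0,1.5]]

```text
t: 7.08
eef_pos: [0.472, 0.3893, 0.1157]
tool_rot: [0.746, 0.666, 0.002, -0.001]
contact_force: [0.4, -1.1, -0.5]
grip_width: 0.0267
grasp_force: 59.2
```

Run:
```python
from h import *
st()
snap('top','t1')
im=cv2.imread('pics/t1.png')
cv2.imwrite('pics/t1c.png',cv2.resize(im[140:280,90:410],None,fx=2.4,fy=2.4))
```

```text
t 7.08 pos [0.472  0.3893 0.1157] yaw 83.47 z [ 0.002  0.004 -1.   ] q [0.69 0.49 0.02 1.09 0.   2.37] w 0.0267 gf 59.2 F [ 0.4 -1.1 -0.5]
```

View pics/t1c.png

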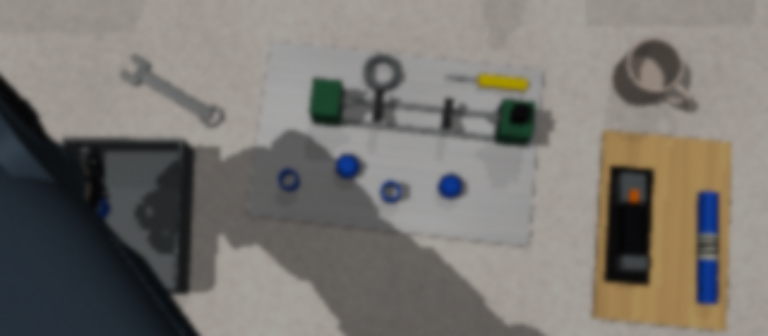

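The crop shows the gripper over the bin with the stub in it. The four other offcuts haven't moved. I'll release here and go to the left stub.

>>> drive_tool:
  plan:
    - [[0,0,-2,0,0,0,1.5],[0,0,-2,0,0,0,5],[0,0,-2,0,0,0,5],[0,0,4,0,0,0,5],[0,-3,7,0,0,0,5],[1,-9,7,0,0,0,5],[2,-15,7,0,0,0,5],[4,-21,7,0,0,0,5],[4.7,-23.6,5,0,0,0,5],[4.7,-23.6,0,0,0,0,5],[4.7,-23.6,-2,0,0,0,5],[4.7,-23.6,-2,0,0,0,5]]

```text
t: 8.62
eef_pos: [0.5189, 0.1498, 0.0953]
tool_rot: [0.747, 0.664, 0.0, -0.001]
contact_force: [-0.4, 0.3, 0.3]
grip_width: 0.05
grasp_force: 0.0
```

Run:
```python
from h import *
np.set_printoptions(precision=4,suppress=True)
st(); im,P=snap('wrist','w3')
h=cv2.cvtColor(im,cv2.COLOR_RGB2HSV);m=cv2.inRange(h,(105,120,40),(130,255,255));m=cv2.morphologyEx(m,cv2.MORPH_CLOSE,np.ones((9,9),np.uint8))
n,l,s,c=cv2.connectedComponentsWithStats(m)
for i in range(1,n):
    if s[i,4]>60: print(c[i],s[i],onz(P,*c[i],.027))
```

```text
t 8.62 pos [0.5189 0.1498 0.0953] yaw 83.29 z [-0.001  0.002 -1.   ] q [ 0.28  0.38 -0.22  0.97  0.    1.97] w 0.05 gf 0.0 F [-0.4  0.3  0.3]
[264.3517 216.8613] [ 242  188   46   57 1874] [0.5192 0.151  0.027 ]
[303.605  314.6918] [ 280  287   49   56 2005] [0.5381 0.075  0.027 ]
```

>>> drive_tool:
  plan:
    - [[0,0.2,-4,0,0,0,5],[0,0.2,-5.9,0,0,0,5],[0,0.2,-5.9,0,0,0,3],[0,0.2,-5.9,0,0,0,1.5],[0,0.2,-5.9,0,0,0,1.5],[0,0.2,-5.9,0,0,0,1.5],[0,0.2,0,0,0,0,1.5],[0,2,6,0,0,0,1.5],[-2,8,8,0,0,0,1.5],[-4,14,8,0,0,0,1.5],[-7,19,6,0,0,0,1.5],[-8,22,3,0,0,0,1.5]]

```text
t: 10.18
eef_pos: [0.4385, 0.373, 0.1264]
tool_rot: [0.746, 0.665, 0.002, -0.001]
contact_force: [1.3, -0.5, 0.7]
grip_width: 0.0271
grasp_force: 59.8
```

```bash
python3 -c "
from h import *
st()"
```

```text
t 10.18 pos [0.4385 0.373  0.1264] yaw 83.43 z [ 0.002  0.004 -1.   ] q [ 0.7   0.42 -0.08  1.07  0.    2.39] w 0.0271 gf 59.8 F [ 1.3 -0.5  0.7]
```

>>> drive_tool:
  plan:
    - [[0,0,-3,0,0,0,1.5],[0,0,-3,0,0,0,5.5],[0,0,-3,0,0,0,5.5],[0,0,3,0,0,0,5.5],[0,-5,6,0,0,0,5.5],[2,-11,6,0,0,0,5.5],[4,-17,6,0,0,0,5.5],[7,-22,6,0,0,0,5.5],[9,-27,5,0,0,0,5.5],[10,-29.7,0,0,0,0,5.5],[10,-29.7,-3,0,0,0,5.5],[10,-29.7,-3,0,0,0,5.5]]

```text
t: 11.68
eef_pos: [0.5388, 0.0723, 0.0952]
tool_rot: [0.748, 0.664, 0.0, -0.001]
contact_force: [-1.6, -0.5, 0.6]
grip_width: 0.0553
grasp_force: 0.0
```

```bash
cat >> h.py <<'E'
def blues(name,f,z=.025,lo=(105,120,40),hi=(130,255,255),amin=60):
    im,P=snap(name,f)
    h=cv2.cvtColor(im,cv2.COLOR_RGB2HSV);m=cv2.inRange(h,lo,hi);m=cv2.morphologyEx(m,cv2.MORPH_CLOSE,np.ones((9,9),np.uint8))
    n,l,s,c=cv2.connectedComponentsWithStats(m)
    for i in range(1,n):
        if s[i,4]>amin: print(c[i].round(1),s[i],onz(P,*c[i],z).round(4))
E
python3 -c "
from h import *
st();blues('wrist','w4')"
```

```text
t 11.68 pos [0.5388 0.0723 0.0952] yaw 83.23 z [-0.001  0.002 -1.   ] q [ 0.13  0.38 -0.21  0.98  0.    1.82] w 0.0553 gf 0.0 F [-1.6 -0.5  0.6]
[264.6 216.4] [ 238  189   54   57 2341] [0.5392 0.0731 0.025 ]
[222.8 304.2] [ 200  273   44   62 2166] [0.5023 0.0113 0.025 ]
```

>>> drive_tool:
  plan:
    - [[0,0.1,-4,0,0,0,5.5],[0,0.1,-6.2,0,0,0,5.5],[0,0.1,-6.2,0,0,0,3],[0,0.1,-6.2,0,0,0,1.5],[0,0.1,-6.2,0,0,0,1.5],[0,0.1,-6.2,0,0,0,1.5],[-1,0.1,0,0,0,0,1.5],[-1,3,5,0,0,0,1.5],[-2,9,8,0,0,0,1.5],[-3,15,8,0,0,0,1.5],[-4,21,8,0,0,0,1.5],[-4,27,6,0,0,0,1.5]]

```text
t: 13.22
eef_pos: [0.4995, 0.344, 0.1584]
tool_rot: [0.747, 0.665, 0.003, -0.001]
contact_force: [1.0, -0.1, -0.2]
grip_width: 0.033
grasp_force: 60.3
```

```bash
python3 -c "
from h import *
st()"
```

```text
t 13.22 pos [0.4995 0.344  0.1584] yaw 83.34 z [ 0.004  0.005 -1.   ] q [0.6  0.46 0.07 1.18 0.   2.29] w 0.033 gf 60.3 F [ 1.  -0.1 -0.2]
```

>>> drive_tool:
  plan:
    - [[0,1,-6,0,0,0,1.5],[0,1,-6.5,0,0,0,1.5],[0,1,-6.5,0,0,0,5.5],[0,1,-6.5,0,0,0,5.5],[0,0,0,0,0,0,5],[0,-6,2,0,0,0,5],[0,-12,2,0,0,0,5],[0,-18,2,0,0,0,5],[0,-24,2,0,0,0,5],[0.3,-30,0,0,0,0,5],[0.3,-33,-5,0,0,0,5],[0.3,-33,-6.5,0,0,0,5]]

```text
t: 14.72
eef_pos: [0.5016, 0.0087, 0.0904]
tool_rot: [0.748, 0.663, 0.001, -0.001]
contact_force: [-0.2, -0.8, 0.9]
grip_width: 0.0501
grasp_force: 0.0
```

```bash
python3 -c "
from h import *
st();blues('wrist','w5')"
```

```text
t 14.72 pos [0.5016 0.0087 0.0904] yaw 83.08 z [-0.     0.002 -1.   ] q [ 0.02  0.31 -0.33  0.93  0.    1.71] w 0.0501 gf 0.0 F [-0.2 -0.8  0.9]
[265.7 214.8] [ 242  185   48   58 1913] [0.5031 0.0123 0.025 ]
[290.7 318.4] [ 267  290   50   57 2169] [ 0.5113 -0.0659  0.025 ]
```

>>> drive_tool:
  plan:
    - [[0,0.2,-4,0,0,0,5],[0,0.2,-5.5,0,0,0,5],[0,0.2,-5.5,0,0,0,3],[0,0.2,-5.5,0,0,0,1.5],[0,0.2,-5.5,0,0,0,1.5],[0,0.2,-5.5,0,0,0,1.5],[0,0.2,0,0,0,0,1.5],[0,4,6,0,0,0,1.5],[-1,10,8,0,0,0,1.5],[-2,16,8,0,0,0,1.5],[-4,22,8,0,0,0,1.5],[-5,28,8,0,0,0,1.5]]

```text
t: 16.27
eef_pos: [0.4525, 0.2882, 0.1719]
tool_rot: [0.747, 0.665, 0.001, -0.001]
contact_force: [1.3, 0.3, 0.6]
grip_width: 0.0265
grasp_force: 59.2
```

```bash
python3 -c "
from h import *
st()"
```

```text
t 16.27 pos [0.4525 0.2882 0.1719] yaw 83.31 z [ 0.001  0.003 -1.   ] q [ 0.57  0.31 -0.11  1.15  0.    2.25] w 0.0265 gf 59.2 F [1.3 0.3 0.6]
```

>>> drive_tool:
  plan:
    - [[-1,5,-3,0,0,0,1.5],[-1,5.5,-7.5,0,0,0,1.5],[-1,5.5,-7.5,0,0,0,5.5],[-1,5.5,-7.5,0,0,0,5.5],[0,4,-2,0,0,0,5.5],[1,-2,0,0,0,0,5.5],[2,-8,0,0,0,0,5.5],[3,-14,0,0,0,0,5.5],[4,-20,0,0,0,0,5.5],[5,-26,0,0,0,0,5.5],[5.9,-32,0,0,0,0,5.5],[5.9,-36,-4,0,0,0,5.5]]

```text
t: 17.77
eef_pos: [0.5152, -0.0776, 0.1352]
tool_rot: [0.748, 0.664, 0.004, 0.003]
contact_force: [-0.2, 0.4, -0.3]
grip_width: 0.0553
grasp_force: 0.0
```

```bash
python3 -c "
from h import *
st();blues('wrist','w6')"
```

```text
t 17.77 pos [ 0.5152 -0.0776  0.1352] yaw 83.15 z [ 0.009  0.001 -1.   ] q [-0.15  0.3  -0.22  1.04  0.    1.54] w 0.0553 gf 0.0 F [-0.2  0.4 -0.3]
[255.8 189.1] [ 235  167   44   44 1492] [ 0.511 -0.069  0.025]
```

>>> drive_tool:
  plan:
    - [[0,-0.1,-4,0,0,0,5.5],[0,-0.1,-8,0,0,0,5.5],[0,-0.1,-9.7,0,0,0,5.5],[0,-0.1,-9.7,0,0,0,5.5],[0,-0.1,-9.7,0,0,0,1.5],[0,-0.1,-9.7,0,0,0,1.5],[0,-0.1,-9.7,0,0,0,1.5],[0,-0.1,-9.7,0,0,0,1.5],[0,0,-3,0,0,0,1.5],[0,4,2,0,0,0,1.5],[0,10,4,0,0,0,1.5],[0,16,4,0,0,0,1.5]]

```text
t: 19.32
eef_pos: [0.5136, 0.0856, 0.1746]
tool_rot: [0.748, 0.664, 0.003, 0.001]
contact_force: [2.0, -0.9, 0.1]
grip_width: 0.033
grasp_force: 60.8
```

```bash
python3 -c "
from h import *
st()"
```

```text
t 19.32 pos [0.5136 0.0856 0.1746] yaw 83.23 z [ 0.006  0.003 -1.   ] q [ 0.16  0.28 -0.15  1.14  0.    1.85] w 0.033 gf 60.8 F [ 2.  -0.9  0.1]
```

>>> drive_tool:
  plan:
    - [[-1,6,0,0,0,0,1.5],[-2,12,0,0,0,0,1.5],[-3,18,0,0,0,0,1.5],[-4,24,-2,0,0,0,1.5],[-4,27,-6,0,0,0,1.5],[-4,27,-8,0,0,0,1.5],[-4,27,-8,0,0,0,5.5],[-4,27,-8,0,0,0,5.5],[-4,26,-2,0,0,0,5.5],[-6,20,4,0,0,0,5.5],[-6,14,8,0,0,0,5.5],[-8,8,12,0,0,0,5.5]]

```text
t: 20.82
eef_pos: [0.4416, 0.1989, 0.2689]
tool_rot: [0.747, 0.664, 0.002, -0.0]
contact_force: [0.5, -0.7, -0.6]
grip_width: 0.055
grasp_force: 0.0
```

Run:
```python
from h import *
st()
for n in ['top','scene']: print(n);blues(n,n+'2',.025,amin=8)
a=cv2.imread('pics/top2.png')[150:290,100:400];b=cv2.imread('pics/scene2.png')[110:310,80:380]
cv2.imwrite('pics/c2.png',np.vstack([cv2.resize(a,None,fx=1.7,fy=1.7),cv2.resize(b,None,fx=1.7,fy=1.7)]))
```

```text
t 20.82 pos [0.4416 0.1989 0.2689] yaw 83.28 z [ 0.003  0.004 -1.   ] q [ 0.42  0.17 -0.04  1.35  0.    2.11] w 0.055 gf 0.0 F [ 0.5 -0.7 -0.6]
top
[374.   27.1] [ 308    0  136   56 7201] [ 1.2006 -0.4233  0.025 ]
[103.3 111.1] [  55   97   96   28 2371] [0.878  0.5297 0.025 ]
[472.7 263.8] [ 425  204   87  123 7553] [ 0.3594 -0.6908  0.025 ]
[384.6 228.4] [381 220   8  17 127] [ 0.4731 -0.4158  0.025 ]
[384.4 256.6] [381 248   8  18 134] [ 0.382  -0.4093  0.025 ]
scene
[417.2 161.5] [ 394  129   53   66 1412] [0.8161 0.6169 0.025 ]
[299.4 151.8] [290 150  15   5  31] [0.4482 0.4112 0.025 ]
[ 83.6 261.6] [ 76 253  18  19 187] [ 0.3756 -0.4108  0.025 ]
[ 20.1 331.6] [   0  263   57  121 4108] [ 0.4618 -0.5867  0.025 ]
[103.9 283.8] [ 93 273  23  23 320] [ 0.4759 -0.4176  0.025 ]
```

View pics/c2.png

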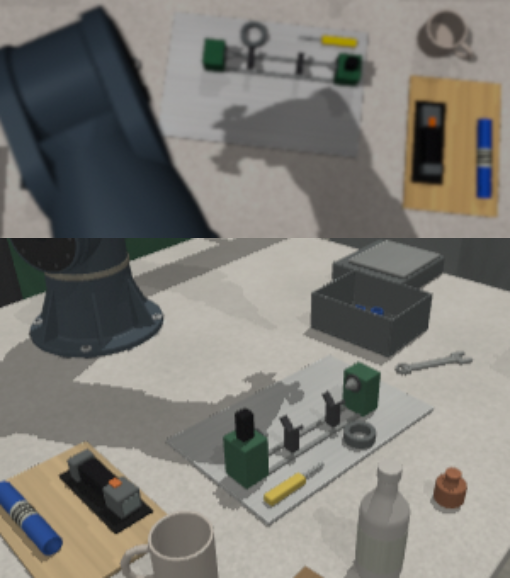

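The plate is clear. The tube is at about (0.43, −0.41). I'll move over the board and turn the tool by 90°.

>>> drive_tool:
  plan:
    - [[0,-5,0,0,0,0.8,6],[0,-10,0,0,0,1.6,6],[0,-15,0,0,0,2.4,6],[0,-20,0,0,0,3.2,6],[0,-25,0,0,0,4,6],[0,-30,0,0,0,4.8,6],[0,-35,0,0,0,5.6,6],[0,-40,0,0,0,6.4,6],[0,-45,0,0,0,7.2,6],[0,-50,0,0,0,8,6],[0,-54,0,0,0,8.8,6],[0,-54,0,0,0,9,6]]

```text
t: 22.42
eef_pos: [0.4412, -0.3418, 0.2661]
tool_rot: [0.059, 0.998, -0.0, -0.001]
contact_force: [0.6, 0.3, -0.1]
grip_width: 0.0601
grasp_force: 0.0
```

Run:
```python
from h import *
st();np.save('P3.npy',bot.camera_params('wrist')['T']);blues('wrist','w7',.022)
```

```text
t 22.43 pos [ 0.4412 -0.3418  0.2661] yaw 173.27 z [-0.002 -0.001 -1.   ] q [-0.66  0.34  0.16  1.4  -0.   -0.54] w 0.0601 gf 0.0 F [ 0.6  0.3 -0.1]
[17.3 19.3] [   0    0   47   64 1497] [ 0.2592 -0.5768  0.022 ]
[196.7 121.6] [ 182   95   30   55 1316] [ 0.3827 -0.4111  0.022 ]
[205.  201.7] [ 192  178   26   49 1030] [ 0.4772 -0.4178  0.022 ]
[ 16.1 275. ] [   0  186   49  138 3508] [ 0.5474 -0.679   0.022 ]
[105.3 240. ] [ 97 228  14  19  84] [ 0.5125 -0.5507  0.022 ]
```

View pics/w7.png

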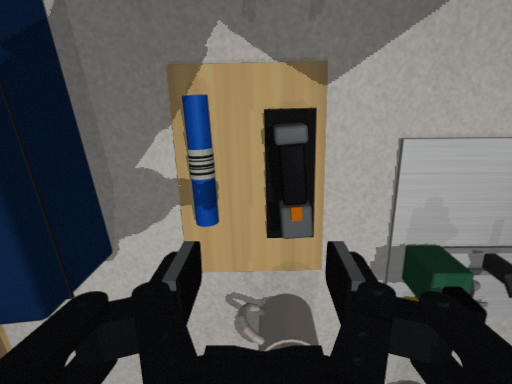

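Wrist view 3: tube band at (201,164), with the tube's ends at (195,97) and (206,225). The scanner lies with its head (orange mark) at (296,220) and its butt at (291,133), so it points away from the robot. I'll take a second view from over the tube.

>>> drive_tool:
  plan:
    - [[-0.6,-4,-5,0,0,0.26,5],[-1.2,-7.3,-9,0,0,0.26,5],[-1.2,-7.3,-10,0,0,0.26,5],[-1.2,-7.3,-10,0,0,0.26,5]]

```text
t: 22.98
eef_pos: [0.4297, -0.4113, 0.1662]
tool_rot: [0.036, 0.999, 0.0, -0.001]
contact_force: [-0.3, 0.1, -0.0]
grip_width: 0.0503
grasp_force: 0.0
```

```bash
cat >> h.py <<'E'
def bluehalves(f):
    im=cv2.imread('pics/'+f+'.png');h=cv2.cvtColor(im,cv2.COLOR_BGR2HSV);m=cv2.inRange(h,(105,120,40),(130,255,255));m=cv2.morphologyEx(m,cv2.MORPH_OPEN,np.ones((3,3),np.uint8))
    cs,_=cv2.findContours(m,cv2.RETR_EXTERNAL,cv2.CHAIN_APPROX_NONE); return [(cv2.minAreaRect(c),cv2.boundingRect(c)) for c in cs if cv2.contourArea(c)>300]
E
python3 - <<'E'
from h import *
st();np.save('P4.npy',bot.camera_params('wrist')['T']);im,P=snap('wrist','w8')
for f in('w7','w8'):
    for r,b in bluehalves(f):
        print(f,b,cv2.boxPoints(r).round(0).tolist())
E
```

```text
t 22.98 pos [ 0.4297 -0.4113  0.1662] yaw 175.9 z [-0.002  0.    -1.   ] q [-0.76  0.44  0.06  1.19 -0.   -0.69] w 0.0503 gf 0.0 F [-0.3  0.1 -0. ]
w7 (0, 189, 48, 135) [[-0.0, 189.0], [47.0, 189.0], [47.0, 323.0], [0.0, 323.0]]
w7 (192, 178, 26, 48) [[191.0, 180.0], [214.0, 178.0], [219.0, 224.0], [196.0, 227.0]]
w7 (182, 95, 30, 55) [[182.0, 96.0], [206.0, 93.0], [212.0, 148.0], [188.0, 150.0]]
w7 (0, 0, 46, 40) [[-0.0, 0.0], [45.0, 0.0], [45.0, 39.0], [0.0, 39.0]]
w8 (246, 211, 30, 62) [[246.0, 211.0], [275.0, 211.0], [275.0, 272.0], [246.0, 272.0]]
w8 (0, 119, 60, 246) [[0.0, 364.0], [0.0, 119.0], [59.0, 119.0], [59.0, 364.0]]
w8 (244, 98, 33, 74) [[244.0, 98.0], [276.0, 98.0], [276.0, 171.0], [244.0, 171.0]]
w8 (0, 0, 129, 312) [[-18.0, 6.0], [62.0, -12.0], [130.0, 297.0], [50.0, 315.0]]
```

View pics/w8.png

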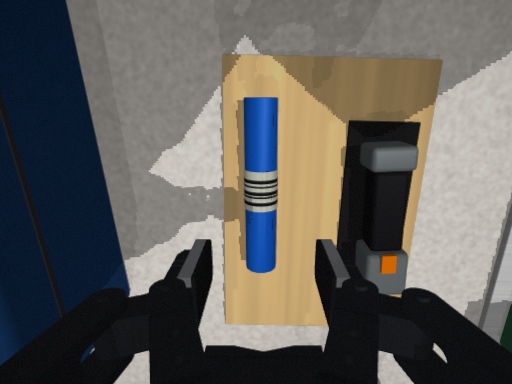

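Wrist view 4: the tube is centred in column 261 with band edges at rows 171 and 211. The scanner's axis runs from (389,157) to (381,270), and the pad from about (383,121) to (378,297).

Run:
```python
from h import *
np.set_printoptions(precision=4,suppress=True)
K=bot.camera_params('wrist')['mtx'];A={'mtx':K,'T':np.load('P3.npy')};B={'mtx':K,'T':np.load('P4.npy')}
for a,b in [((200,149),(260.5,171.5)),((202.5,179),(260.5,211))]: print(tri([ray(A,*a),ray(B,*b)]))
print('z.036', [onz(B,260.5,v,.03) for v in (98,171.5,211,272)])
print('board corners',[onz(B,u,v,.008) for u,v in((223,55),(440,60),(225,325))],[onz(A,u,v,.008) for u,v in((168,66),(327,62),(188,272),(322,269))])
# scanner: head/butt outline at top z ~ .048
im=cv2.imread('pics/w8.png');print('sc butt top',[onz(B,u,v,.048) for u,v in((361,143),(413,143))],'head', [onz(B,u,v,.048) for u,v in((357,249),(402,248))])
print('pad',[onz(A,u,v,.012) for u,v in((265,109),(316,108),(266,238),(313,238))])
```

```text
[ 0.4139 -0.4127  0.0231]
[ 0.4484 -0.4152  0.0263]
z.036 [array([ 0.3548, -0.4085,  0.03  ]), array([ 0.4129, -0.4128,  0.03  ]), array([ 0.4475, -0.4154,  0.03  ]), array([ 0.5064, -0.4197,  0.03  ])]
board corners [array([ 0.3191, -0.4366,  0.008 ]), array([ 0.3356, -0.2604,  0.008 ]), array([ 0.5788, -0.4626,  0.008 ])] [array([ 0.3199, -0.435 ,  0.008 ]), array([ 0.3365, -0.259 ,  0.008 ]), array([ 0.5768, -0.4606,  0.008 ]), array([ 0.5933, -0.2812,  0.008 ])]
sc butt top [array([ 0.3926, -0.3354,  0.048 ]), array([ 0.3954, -0.2964,  0.048 ])] head [array([ 0.4802, -0.3373,  0.048 ]), array([ 0.482 , -0.3001,  0.048 ])]
pad [array([ 0.3784, -0.3331,  0.012 ]), array([ 0.3841, -0.2752,  0.012 ]), array([ 0.5378, -0.3504,  0.012 ]), array([ 0.5448, -0.2903,  0.012 ])]
```

>>> drive_tool:
  plan:
    - [[0.1,-0.3,-6,0,0,0,5],[0.1,-0.3,-11,0,0,0,5],[0.1,-0.3,-13,0,0,0,5],[0.1,-0.3,-13.1,0,0,0,5],[0.1,-0.3,-13.1,0,0,0,5],[0.1,-0.3,-13.1,0,0,0,3],[0.1,-0.3,-13.1,0,0,0,1.5],[0.1,-0.3,-13.1,0,0,0,1.5],[0.1,-0.3,-13.1,0,0,0,1.5]]

```text
t: 24.15
eef_pos: [0.4313, -0.4159, 0.0365]
tool_rot: [0.036, 0.999, -0.001, -0.0]
contact_force: [-1.4, 2.3, 11.9]
grip_width: 0.0263
grasp_force: 58.9
```

```bash
python3 -c "
from h import *
st()"
```

```text
t 24.15 pos [ 0.4313 -0.4159  0.0365] yaw 175.92 z [-0.    -0.001 -1.   ] q [-0.77  0.54 -0.13  0.9  -0.   -0.7 ] w 0.0263 gf 58.9 F [-1.4  2.3 11.9]
```

Run:
```python
from h import *
np.set_printoptions(precision=4,suppress=True)
K=bot.camera_params('wrist')['mtx'];A={'mtx':K,'T':np.load('P1.npy')};B={'mtx':K,'T':np.load('P2.npy')}
# plate mask edges in w2: detect by brightness/saturation along lines
im=cv2.imread('pics/w2.png');cv2.imwrite('pics/w2c.png',cv2.resize(im[90:190,140:460],None,fx=2.5,fy=2.5,interpolation=cv2.INTER_CUBIC))
c=[onz(B,u,v,.008) for u,v in((120,44),(437,69),(126,233),(397,253))];print(np.array(c))
print('A near edge',onz(A,82,191,.008),onz(A,366,198,.008))
```

```text
[[ 0.7216  0.1816  0.008 ]
 [ 0.6805 -0.2014  0.008 ]
 [ 0.4712  0.2132  0.008 ]
 [ 0.437  -0.1763  0.008 ]]
A near edge [0.476  0.2131 0.008 ] [ 0.4309 -0.1745  0.008 ]
```

View pics/w2c.png

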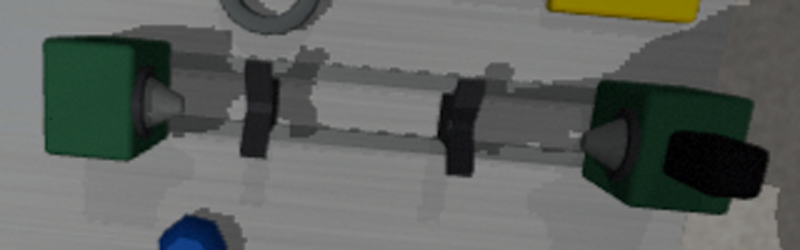

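>>> drive_tool:
  plan:
    - [[0,0,6,0,0,0,1.5],[0,0,12,0,0,0,1.5],[0,2,17,0,0,-1,1.5],[0,6,17,0,0,-2,1.5],[0,10,17,0,0,-3,1.5],[0,14,17,0,0,-4,1.5],[1,18,17,0,0,-5,1.5],[3,22,17,0,0,-6,1.5],[6,26,17,0,0,-7,1.5],[9,30,17,0,0,-8,1.5],[12,34,17,0,0,-9,1.5],[15,38,17,0,0,-9.25,1.5]]

```text
t: 25.65
eef_pos: [0.5815, -0.034, 0.2056]
tool_rot: [0.748, 0.664, 0.001, -0.0]
contact_force: [0.4, -1.2, 0.0]
grip_width: 0.026
grasp_force: 60.2
```

```bash
python3 -c "
from h import *
st()"
```

```text
t 25.65 pos [ 0.5815 -0.034   0.2056] yaw 83.21 z [ 0.001  0.002 -1.   ] q [-0.06  0.39  0.09  1.27  0.    1.63] w 0.026 gf 60.2 F [ 0.4 -1.2  0. ]
```

The crop refines the tips to (214,132) and (373,147) in the full image, and the fixture yaw of −6.65° is confirmed by the plate edge. I'll lower the tube to just above the rests and look again.

>>> drive_tool:
  plan:
    - [[2.8,1.1,0,0,0,0,1.5],[2.8,1.1,-4,0,0,0,1.5],[2.8,1.1,-8,0,0,0,1.5],[2.8,1.1,-9,0,0,0,1.5],[2.8,1.1,-9,0,0,0,1.5]]

```text
t: 26.28
eef_pos: [0.6086, -0.0245, 0.1156]
tool_rot: [0.747, 0.665, 0.001, -0.001]
contact_force: [-1.0, 0.1, 0.3]
grip_width: 0.0264
grasp_force: 60.1
```

```bash
python3 -c "
from h import *
o=st();im,P=snap('wrist','w9')
"
```

```text
t 26.27 pos [ 0.6086 -0.0245  0.1156] yaw 83.41 z [ 0.     0.002 -1.   ] q [-0.04  0.49  0.01  1.09  0.    1.64] w 0.0264 gf 60.1 F [-1.   0.1  0.3]
```

View pics/w9.png

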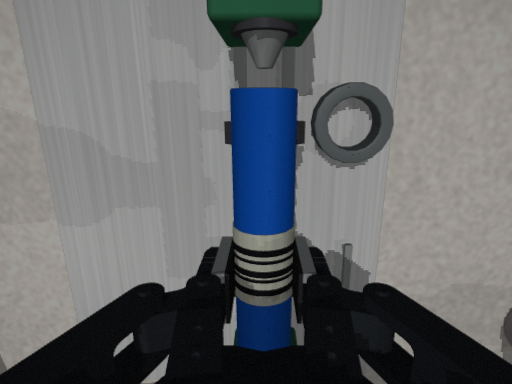

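The tube is centred over the rest and in line with the cone: axis column 264, cone tip (265,68). I'll lower it.

>>> drive_tool:
  plan:
    - [[0,0,-1.5,0,0,0,1.5],[0,0,-2.8,0,0,0,1.5],[0,0,-3.2,0,0,0,1.5],[0,0,-3.3,0,0,0,1.5],[0,0,-3.3,0,0,0,1.5]]

```text
t: 26.95
eef_pos: [0.6091, -0.0245, 0.0821]
tool_rot: [0.747, 0.665, 0.001, -0.0]
contact_force: [2.9, -0.0, 3.8]
grip_width: 0.0263
grasp_force: 60.7
```

>>> drive_tool:
  plan:
    - [[0,0,0,0,0,0,2.9],[0,0,0,0,0,0,3.4],[0,0,0,0,0,0,5],[0,0,4,0,0,0,5],[0,0,8,0,0,0,5],[0,-4,11,0,0,0,5],[0,-10,12,0,0,0,5],[0,-14,12,0,0,0,5],[0,-14,12,0,0,0,5]]

```text
t: 28.08
eef_pos: [0.6081, -0.1671, 0.2014]
tool_rot: [0.748, 0.664, 0.001, -0.001]
contact_force: [0.7, 0.2, 0.4]
grip_width: 0.0501
grasp_force: 0.0
```

```bash
python3 -c "
from h import *
o=st();im,P=snap('wrist','w10');np.save('P10.npy',P['T'])
"
```

```text
t 28.07 pos [ 0.6081 -0.1671  0.2014] yaw 83.22 z [-0.     0.002 -1.   ] q [-0.27  0.5   0.25  1.32  0.    1.42] w 0.0501 gf 0.0 F [0.7 0.2 0.4]
```

View pics/w10.png

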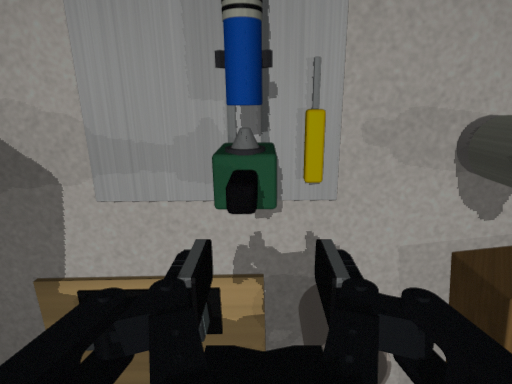

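The tube rests in the V. The handle shows in black at columns 226–257, rows 170–213.

Run:
```python
from h import *
np.set_printoptions(precision=4,suppress=True)
K=bot.camera_params('wrist')['mtx'];C={'mtx':K,'T':np.load('P10.npy')}
im=cv2.imread('pics/w10.png');h=cv2.cvtColor(im,cv2.COLOR_BGR2GRAY)
print(h[165:220:3,241],h[205,215:270:3])
for v in (185,190,200,213): print(v,onz(C,241,v,.128))
print('z84 block',onz(C,246,152,.084),onz(C,246,207,.084),'tip',onz(C,246,129,.068))
for s in(-.15,-.155,-.1625): print(np.array([.6123,.0025])+s*np.array([.1158,.9933]))
```

```text
[ 53  52   5   8   6   5   9   6  10  10   9  14   8  13   9   7  15 143
 142] [49 51 53 53  8  5 15 13 10 10 11 11  9  8 26 35 55 53 52]
185 [ 0.596  -0.1447  0.128 ]
190 [ 0.5955 -0.1479  0.128 ]
200 [ 0.5946 -0.1546  0.128 ]
213 [ 0.5934 -0.1634  0.128 ]
z84 block [ 0.5988 -0.1308  0.084 ] [ 0.5929 -0.1743  0.084 ] tip [ 0.6    -0.1152  0.068 ]
[ 0.5949 -0.1465]
[ 0.5944 -0.1515]
[ 0.5935 -0.1589]
```

>>> drive_tool:
  plan:
    - [[-1.4,1.4,0,0,0,0,5],[-1.4,1.4,-3,0,0,0,5],[-1.4,1.4,-7,0,0,0,5],[-1.4,1.4,-8.6,0,0,0,5],[-1.4,1.4,-8.6,0,0,0,5],[-1.4,1.4,-8.6,0,0,0,3],[-1.4,1.4,-8.6,0,0,0,1],[-1.4,1.4,-8.6,0,0,0,1],[-1.4,1.4,-8.6,0,0,0,1]]

```text
t: 29.25
eef_pos: [0.5952, -0.1505, 0.1173]
tool_rot: [0.747, 0.665, 0.001, 0.0]
contact_force: [-0.8, 0.6, 6.4]
grip_width: 0.0194
grasp_force: 58.8
```

```bash
python3 -c "
from h import *
o=st()
"
```

```text
t 29.25 pos [ 0.5952 -0.1505  0.1173] yaw 83.42 z [ 0.002  0.002 -1.   ] q [-0.25  0.5   0.03  1.1   0.    1.44] w 0.0194 gf 58.8 F [-0.8  0.6  6.4]
```

Gripped (19.4 mm). Slide 5.4 cm along the fixture's y, in gentle steps.

>>> drive_tool:
  plan:
    - [[0.06,0.5,0.1,0,0,0,1],[0.17,1.5,0.1,0,0,0,1],[0.29,2.5,0.1,0,0,0,1],[0.35,3,0.1,0,0,0,1],[0.41,3.5,0.1,0,0,0,1],[0.46,4,0.1,0,0,0,1],[0.52,4.5,0.1,0,0,0,1],[0.58,5,0.1,0,0,0,1],[0.61,5.3,0.1,0,0,0,1],[0.63,5.4,0.1,0,0,0,1],[0.63,5.4,0.1,0,0,0,1]]

```text
t: 30.62
eef_pos: [0.6012, -0.0968, 0.1174]
tool_rot: [0.747, 0.665, 0.001, -0.0]
contact_force: [0.4, -4.5, -1.9]
grip_width: 0.019
grasp_force: 60.6
```

```bash
python3 -c "
from h import *
o=st()
"
```

```text
t 30.62 pos [ 0.6012 -0.0968  0.1174] yaw 83.4 z [ 0.001  0.001 -1.   ] q [-0.16  0.49  0.01  1.09  0.    1.53] w 0.019 gf 60.6 F [ 0.4 -4.5 -1.9]
```

>>> drive_tool:
  plan:
    - [[0.02,0.2,0,0,0,0,1],[0.05,0.4,0,0,0,0,1],[0.06,0.5,0,0,0,0,1],[0.06,0.5,0,0,0,0,1]]

```text
t: 31.12
eef_pos: [0.6016, -0.0942, 0.1174]
tool_rot: [0.747, 0.665, -0.001, 0.001]
contact_force: [-1.8, -23.5, -3.1]
grip_width: 0.0191
grasp_force: 60.7
```

>>> drive_tool:
  plan:
    - [[0.01,0.1,0,0,0,0,1],[0.01,0.1,0,0,0,0,1]]

```text
t: 31.38
eef_pos: [0.6016, -0.0939, 0.1174]
tool_rot: [0.747, 0.664, -0.001, 0.002]
contact_force: [-0.8, -28.4, -2.4]
grip_width: 0.0193
grasp_force: 60.6
```

Held at about 28 N. I'll relax the force, open, lift and check the seat.

>>> drive_tool:
  plan:
    - [[-0.02,-0.2,0,0,0,0,1],[-0.02,-0.2,0,0,0,0,3],[-0.02,-0.2,0,0,0,0,5],[-0.02,-0.2,0,0,0,0,5],[0,-0.2,4,0,0,0,5],[0,-0.2,10,0,0,0,5],[0,-0.2,15,0,0,0,5],[0,0,15,0,0,0,5],[0,0,15,0,0,0,5]]

```text
t: 32.5
eef_pos: [0.6014, -0.0902, 0.2663]
tool_rot: [0.746, 0.665, 0.001, -0.001]
contact_force: [-0.6, 0.3, -0.8]
grip_width: 0.0498
grasp_force: 0.0
```

```bash
python3 -c "
from h import *
o=st();im,P=snap('wrist','w11');np.save('P11.npy',P['T'])
cv2.imwrite('pics/w11c.png',cv2.resize(im[0:260,150:380,::-1],None,fx=2.2,fy=2.2))
"
```

```text
t 32.5 pos [ 0.6014 -0.0902  0.2663] yaw 83.43 z [-0.     0.002 -1.   ] q [-0.15  0.45  0.33  1.45  0.    1.54] w 0.0498 gf 0.0 F [-0.6  0.3 -0.8]
```

View pics/w11c.png

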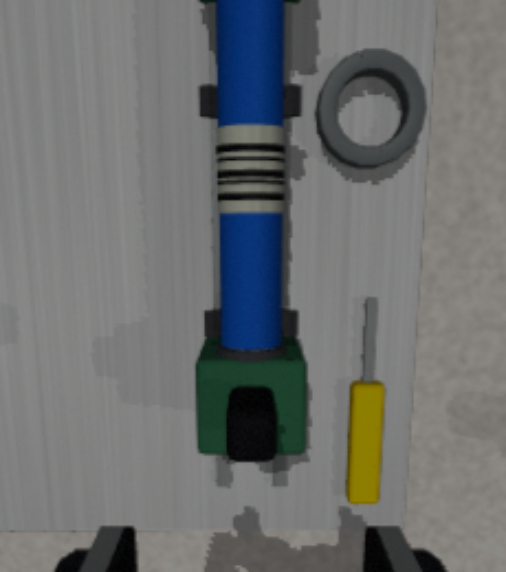

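The tube is seated against the tailstock collar, with the band centre at crop (251,170), which is full-image (264,77). Next I'll view the scanner from above.

>>> drive_tool:
  plan:
    - [[-1,-2,0,0,0,1,5],[-2,-4,0,0,0,2,5],[-4,-6,0,0,0,3,5],[-6,-8,0,0,0,4,5],[-8,-11,0,0,0,5,5],[-10,-14,0,0,0,6,5],[-12,-17,-1,0,0,7,5],[-14,-20,-3,0,0,8,5],[-15,-22,-5,0,0,9,5],[-15,-22.7,-7,0,0,9.3,5],[-15,-22.7,-7,0,0,9.3,5],[-15,-22.7,-7,0,0,9.3,5]]

```text
t: 34.05
eef_pos: [0.4515, -0.317, 0.197]
tool_rot: [0.032, 0.999, 0.0, -0.001]
contact_force: [0.3, -0.6, 1.5]
grip_width: 0.0501
grasp_force: 0.0
```

Run:
```python
from h import *
np.set_printoptions(precision=4,suppress=True)
K=bot.camera_params('wrist')['mtx'];D={'mtx':K,'T':np.load('P11.npy')};print('band',onz(D,264,77,.081))
o=st();im,P=snap('wrist','w12');np.save('P12.npy',P['T'])
```

```text
band [0.6122 0.0019 0.081 ]
t 34.05 pos [ 0.4515 -0.317   0.197 ] yaw 176.35 z [-0.002  0.    -1.   ] q [-0.61  0.34 -0.01  1.22 -0.   -0.55] w 0.0501 gf 0.0 F [ 0.3 -0.6  1.5]
```

View pics/w12.png

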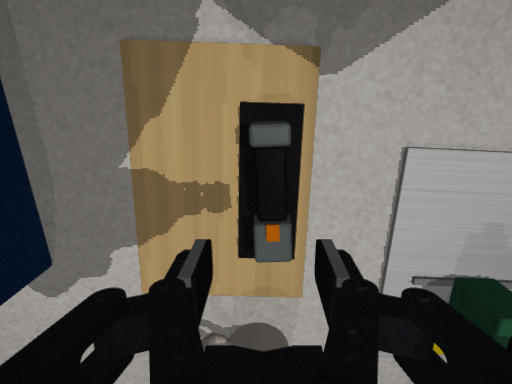

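Wrist view 5: butt at (270,134), head at (273,239), orange mark at (273,233), grip between rows 147 and 218.

Run:
```python
from h import *
np.set_printoptions(precision=4,suppress=True)
K=bot.camera_params('wrist')['mtx'];B={'mtx':K,'T':np.load('P4.npy')};C={'mtx':K,'T':np.load('P12.npy')}
for f,P in(('w8',B),('w12',C)):
    h=cv2.cvtColor(cv2.imread(f'pics/{f}.png'),cv2.COLOR_BGR2HSV);m=cv2.inRange(h,(5,150,120),(20,255,255));M=cv2.moments(m,True);c=(M['m10']/M['m00'],M['m01']/M['m00']);print(c,M['m00']);P['c']=c
print('orange',tri([ray(B,*B['c']),ray(C,*C['c'])]))
for n,u,v in(('buttback L',250,122),('R',290,122),('head near L',256,217),('R',291,217),('far L',256,261),('far R',291,261)):print(n,onz(C,u,v,.048))
g=cv2.cvtColor(cv2.imread('pics/w12.png'),cv2.COLOR_BGR2GRAY)
print(g[110:155,270].tolist());print(g[205:270,285].tolist())
```

```text
(388.35227272727275, 264.3068181818182) 264.0
(272.4864864864865, 232.82432432432432) 222.0
orange [ 0.4949 -0.3117  0.0503]
buttback L [ 0.395  -0.3248  0.048 ]
R [ 0.3971 -0.2916  0.048 ]
head near L [ 0.4793 -0.3258  0.048 ]
R [ 0.4813 -0.294   0.048 ]
far L [ 0.5237 -0.3289  0.048 ]
far R [ 0.5258 -0.2958  0.048 ]
[14, 16, 15, 14, 13, 16, 14, 15, 13, 16, 18, 35, 37, 44, 60, 68, 74, 80, 87, 86, 86, 87, 86, 85, 86, 83, 83, 82, 83, 81, 82, 81, 80, 76, 66, 58, 36, 14, 14, 13, 18, 18, 20, 18, 16]
[11, 12, 8, 14, 13, 10, 12, 6, 10, 13, 9, 15, 9, 10, 19, 35, 38, 39, 49, 63, 68, 72, 77, 80, 80, 81, 81, 81, 79, 79, 78, 79, 79, 79, 79, 79, 80, 80, 77, 79, 78, 78, 78, 78, 78, 79, 77, 78, 78, 79, 77, 79, 78, 76, 78, 68, 80, 131, 138, 137, 137, 138, 137, 137, 135]
```

>>> drive_tool:
  plan:
    - [[-0.1,0.7,-4,0,0,0.19,5],[-0.1,0.7,-10,0,0,0.19,5],[-0.1,0.7,-14,0,0,0.19,5],[-0.1,0.7,-15.2,0,0,0.19,5],[-0.1,0.7,-15.2,0,0,0.19,5],[-0.1,0.7,-15.2,0,0,0.19,3],[-0.1,0.7,-15.2,0,0,0.19,1.5],[-0.1,0.7,-15.2,0,0,0.19,1.5],[-0.1,0.7,-15.2,0,0,0.19,1.5]]

```text
t: 35.22
eef_pos: [0.4516, -0.3112, 0.0468]
tool_rot: [0.015, 1.0, -0.001, 0.0]
contact_force: [-0.6, 1.0, 8.6]
grip_width: 0.0265
grasp_force: 60.0
```

```bash
python3 -c "
from h import *
o=st()
"
```

```text
t 35.23 pos [ 0.4516 -0.3112  0.0468] yaw 178.31 z [ 0.001 -0.002 -1.   ] q [-0.6   0.44 -0.27  0.87 -0.   -0.57] w 0.0265 gf 60.0 F [-0.6  1.   8.6]
```

>>> drive_tool:
  plan:
    - [[0,0,5,0,0,0,1.5],[0,0,11,0,0,0,1.5],[0,5,13,0,0,-0.2,1.5],[0.5,11,13,0,0,-0.3,1.5],[0.5,17,13,0,0,-0.4,1.5],[1,23,13,0,0,-0.5,1.5],[1.8,29,13,0,0,-0.5,1.5],[1.8,33,11,0,0,-0.5,1.5],[1.8,33,7,0,0,-0.5,1.5],[1.8,33,5,0,0,-0.5,1.5],[1.8,33,5,0,0,-0.5,1.5]]

```text
t: 36.6
eef_pos: [0.468, 0.0196, 0.0947]
tool_rot: [0.058, 0.998, -0.0, -0.002]
contact_force: [-0.2, -0.4, 0.2]
grip_width: 0.0272
grasp_force: 59.8
```

```bash
python3 -c "
from h import *
o=st();snap('wrist','w13');a,P=snap('scene','s13');np.save('P13.npy',bot.camera_params('wrist')['T'])
b=cv2.imread('pics/w13.png');a=cv2.imread('pics/s13.png')[150:300,130:330]
cv2.imwrite('pics/c13.png',np.vstack([b[:310,100:460],cv2.resize(a,(360,270))]))
"
```

```text
t 36.6 pos [0.468  0.0196 0.0947] yaw 173.32 z [-0.003  0.    -1.   ] q [ 0.04  0.24 -0.41  0.92  0.    0.16] w 0.0272 gf 59.8 F [-0.2 -0.4  0.2]
```

View pics/c13.png

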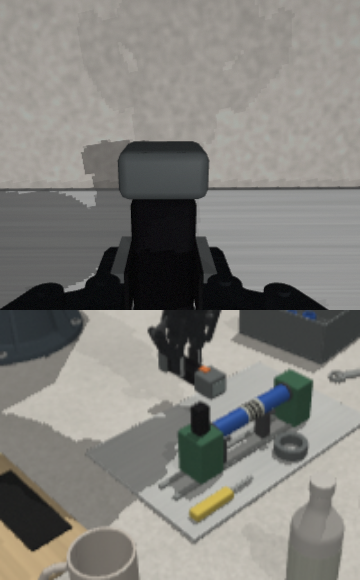

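The scanner is held pointing at the tube. Its butt is at crop (164,170), and in the scene view its head faces the band. I'll check its height with the orange mark in the scene view.

Run:
```python
from h import *
np.set_printoptions(precision=4,suppress=True)
P=bot.camera_params('scene');im=cv2.imread('pics/s13.png')
h=cv2.cvtColor(im,cv2.COLOR_BGR2HSV);m=cv2.inRange(h,(3,140,100),(20,255,255));m[:150]=0;m[230:]=0;M=cv2.moments(m,True);c=(M['m10']/M['m00'],M['m01']/M['m00']);print(c,M['m00'])
o,d=ray(P,*c);a=np.radians(173.32-180);ax=np.array([np.cos(a),np.sin(a),0]);n=np.array([-ax[1],ax[0],0]);T=np.array([.468,.0196,.0947])
X=o+d*(n@(T-o))/(n@d);print('orange',X,'along',ax@(X-T),'z axis est',X[2]-.018)
# calibration check of scene camera: white band centre & orange at start
im=cv2.imread('pics/s0.png');h=cv2.cvtColor(im,cv2.COLOR_BGR2HSV);m=cv2.inRange(h,(3,140,100),(20,255,255));m[:230]=0;m[280:,]=0;m[:,:130]=0;m[:,170:]=0;M=cv2.moments(m,True);c=(M['m10']/M['m00'],M['m01']/M['m00']);print(c,onz(P,*c,.048))
W={'mtx':bot.camera_params('wrist')['mtx'],'T':np.load('P13.npy')}
for v in(143,155): print([onz(W,u,v,.0947-.0168+.018) for u in(219,309)])
```

```text
(243.3846153846154, 182.6153846153846) 13.0
orange [0.5123 0.0144 0.0995] along 0.044636588472878394 z axis est 0.08153888411634137
(147.1153846153846, 253.34615384615384) [ 0.4916 -0.3094  0.048 ]
[array([0.4099, 0.0092, 0.0959]), array([0.4139, 0.0433, 0.0959])]
[array([0.4145, 0.0085, 0.0959]), array([0.4185, 0.043 , 0.0959])]
```

>>> drive_tool:
  plan:
    - [[0,-0.1,-0.6,0,0,0,1.5],[0,-0.1,-1.2,0,0,0,1.5],[0,-0.1,-1.2,0,0,0,1.5],[0,-0.1,-1.2,0,0,0,1.5],[0,-0.1,-1.2,0,0,0,1.5],[0,-0.1,-1.2,0,0,0,1.5],[0,-0.1,-1.2,0,0,0,1.5],[0,-0.1,-1.2,0,0,0,1.5],[0,-0.1,-1.2,0,0,0,1.5],[0,-0.1,-1.2,0,0,0,1.5],[0,-0.1,-1.2,0,0,0,1.5],[0,-0.1,-1.2,0,0,0,1.5]]

```text
t: 38.2
eef_pos: [0.4685, 0.0186, 0.0828]
tool_rot: [0.058, 0.998, 0.0, -0.001]
contact_force: [-0.5, -0.1, -1.1]
grip_width: 0.0265
grasp_force: 59.8
```

>>> drive_tool:
  plan:
    - [[0,0,0,0,0,0,1.5],[0,0,0,0,0,0,1.5],[0,0,0,0,0,0,1.5],[0,0,0,0,0,0,1.5],[0,0,0,0,0,0,1.5],[0,0,0,0,0,0,1.5],[0,0,0,0,0,0,1.5],[0,0,0,0,0,0,1.5]]

```text
t: 39.2
eef_pos: [0.4685, 0.0186, 0.0827]
tool_rot: [0.058, 0.998, 0.0, -0.001]
contact_force: [0.0, -0.0, -1.4]
grip_width: 0.0269
grasp_force: 59.8
```

Run:
```python
from h import *
np.set_printoptions(precision=4,suppress=True)
o=st();im,P=snap('scene','s14')
h=cv2.cvtColor(im,cv2.COLOR_RGB2HSV);m=cv2.inRange(h,(3,140,100),(20,255,255));m[:150]=0;m[230:]=0;M=cv2.moments(m,True);c=(M['m10']/M['m00'],M['m01']/M['m00'])
oo,d=ray(P,*c);a=np.radians(173.3-180);ax=np.array([np.cos(a),np.sin(a),0]);n=np.array([-ax[1],ax[0],0]);T=o['eef_pos']
X=oo+d*(n@(T-oo))/(n@d);print('orange',X,'along',ax@(X-T))
blues('scene','s14b',.02,amin=8)
cv2.imwrite('pics/s14c.png',cv2.resize(im[150:270,160:330,::-1],None,fx=4,fy=4))
```

```text
t 39.2 pos [0.4685 0.0186 0.0827] yaw 173.31 z [-0.002  0.    -1.   ] q [ 0.04  0.26 -0.43  0.89  0.    0.16] w 0.0269 gf 59.8 F [ 0.  -0.  -1.4]
orange [0.5122 0.0134 0.0867] along 0.04400616441077223
[417.2 161.5] [ 394  129   53   66 1412] [0.8139 0.6274 0.02  ]
[299.4 151.8] [290 150  15   5  31] [0.4429 0.4199 0.02  ]
[282.  198.1] [273 191  18  16 159] [0.5764 0.1193 0.02  ]
[258.8 211.3] [249 205  19  15 169] [0.5648 0.0207 0.02  ]
[ 20.1 331.6] [   0  263   57  121 4108] [ 0.4566 -0.5864  0.02  ]
```

View pics/s14c.png

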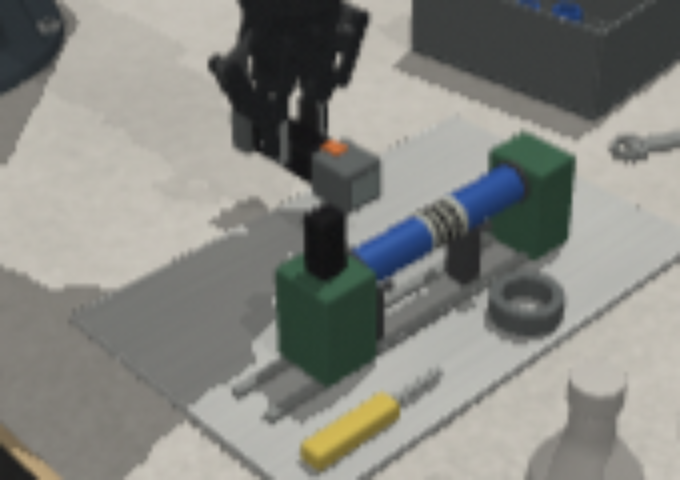

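The scanner's axis points at the band and the tube sits on both cones. It was held still for over 2 s. Now I'll return the scanner to its pad.

>>> drive_tool:
  plan:
    - [[-0.5,0,5,0,0,0,1.5],[-1,-3,10,0,0,0,1.5],[-1.6,-9,10,0,0,0.1,1.5],[-1.6,-15,10,0,0,0.1,1.5],[-1.6,-21,10,0,0,0.1,1.5],[-1.6,-27,10,0,0,0.1,1.5],[-1.6,-33,8,0,0,0.1,1.5],[-1.6,-33,3,0,0,0.1,1.5],[-1.6,-33,0,0,0,0.1,1.5],[-1.6,-33,-2,0,0,0.1,1.5],[-1.6,-33,-3,0,0,0.1,1.5],[-1.6,-33,-3,0,0,0.1,1.5]]

```text
t: 40.8
eef_pos: [0.4524, -0.3113, 0.0526]
tool_rot: [0.05, 0.999, 0.0, -0.001]
contact_force: [0.1, -0.0, -2.2]
grip_width: 0.0266
grasp_force: 59.9
```

>>> drive_tool:
  plan:
    - [[0,0,-0.3,0,0,0,1.5],[0,0,-0.5,0,0,0,1.5],[0,0,-0.5,0,0,0,1.5]]

```text
t: 41.18
eef_pos: [0.4526, -0.3115, 0.048]
tool_rot: [0.05, 0.999, -0.0, -0.001]
contact_force: [-0.4, -0.3, -1.9]
grip_width: 0.0265
grasp_force: 59.9
```

>>> drive_tool:
  plan:
    - [[0,0,-0.1,0,0,0,1.5],[0,0,-0.2,0,0,0,1.5],[0,0,-0.3,0,0,0,1.5],[0,0,-0.3,0,0,0,1.5]]

```text
t: 41.68
eef_pos: [0.4526, -0.3115, 0.0467]
tool_rot: [0.05, 0.999, -0.0, -0.001]
contact_force: [-12.3, 7.2, 35.3]
grip_width: 0.0269
grasp_force: 64.8
```

>>> drive_tool:
  plan:
    - [[0,0,0.25,0,0,0,1.5],[0,0,0.25,0,0,0,2.9],[0,0,0.25,0,0,0,4],[0,0,0.25,0,0,0,5],[0,0,4,0,0,0,5],[0,0,10,0,0,0,5],[0,0,16,0,0,0,5],[1,2,18,0,0,-1,5],[2,4,18,0,0,-2,5],[3,6,18,0,0,-3,5],[5,8,18,0,0,-4,5],[6,10,18,0,0,-5,5]]

```text
t: 43.18
eef_pos: [0.5132, -0.2107, 0.2245]
tool_rot: [0.47, 0.883, 0.0, -0.001]
contact_force: [-0.2, -1.0, 0.1]
grip_width: 0.0499
grasp_force: 0.0
```

>>> drive_tool:
  plan:
    - [[2,2,0,0,0,-1,5],[4,5,0,0,0,-2,5],[6,8,0,0,0,-3,5],[8,11,0,0,0,-4,5],[9,11.8,0,0,0,-4.1,5],[9,11.8,0,0,0,-4.1,5]]

```text
t: 43.92
eef_pos: [0.6027, -0.0933, 0.2244]
tool_rot: [0.746, 0.666, 0.001, -0.001]
contact_force: [-0.0, -1.5, 1.0]
grip_width: 0.0498
grasp_force: 0.0
```

Run:
```python
from h import *
np.set_printoptions(precision=4,suppress=True)
o=st();im,P=snap('wrist','w15')
g=cv2.cvtColor(im,cv2.COLOR_RGB2HSV);m=cv2.inRange(g,(60,80,20),(100,255,200));n,l,s,c=cv2.connectedComponentsWithStats(m)
print([(s[i].tolist(),c[i].round(0)) for i in range(1,n) if s[i,4]>200])
# scanner on pad: orange + heads in top view
t,Q=snap('top','t15');h=cv2.cvtColor(t,cv2.COLOR_RGB2HSV);m=cv2.inRange(h,(3,130,80),(18,255,255));m[:190]=0;m[290:]=0;m[:,:330]=0;m[:,400:]=0;M=cv2.moments(m,True);print('orange',M['m00'],onz(Q,M['m10']/M['m00'],M['m01']/M['m00'],.048) if M['m00'] else None)
```

```text
t 43.92 pos [ 0.6027 -0.0933  0.2244] yaw 83.5 z [-0.     0.002 -1.   ] q [-0.15  0.45  0.23  1.35  0.    1.53] w 0.0498 gf 0.0 F [-0.  -1.5  1. ]
[([234, 157, 57, 62, 2084], array([262., 187.]))]
orange 117.0 [ 0.4521 -0.3498  0.048 ]
```

>>> drive_tool:
  plan:
    - [[-0.1,0,-5,0,0,0,5],[-0.1,0,-9,0,0,0,5],[-0.1,0,-10.6,0,0,0,5],[-0.1,0,-10.6,0,0,0,5],[-0.1,0,-10.6,0,0,0,2.5],[-0.1,0,-10.6,0,0,0,1],[-0.1,0,-10.6,0,0,0,1],[-0.1,0,-10.6,0,0,0,1],[-0.1,0,-10.6,0,0,0,1]]

```text
t: 45.15
eef_pos: [0.6017, -0.0936, 0.1205]
tool_rot: [0.747, 0.665, 0.001, -0.0]
contact_force: [-8.2, -0.4, 11.5]
grip_width: 0.0191
grasp_force: 59.7
```

>>> drive_tool:
  plan:
    - [[-0.06,-0.5,0.1,0,0,0,1],[-0.17,-1.5,0.1,0,0,0,1],[-0.29,-2.5,0.1,0,0,0,1],[-0.41,-3.5,0.1,0,0,0,1],[-0.52,-4.5,0.1,0,0,0,1],[-0.58,-5,0.1,0,0,0,1],[-0.62,-5.3,0.1,0,0,0,1],[-0.65,-5.6,0.1,0,0,0,1],[-0.65,-5.6,0.1,0,0,0,1],[-0.65,-5.6,0.1,0,0,0,1]]

```text
t: 46.4
eef_pos: [0.5954, -0.1494, 0.1206]
tool_rot: [0.747, 0.665, 0.001, -0.0]
contact_force: [-1.9, 2.8, 6.6]
grip_width: 0.0193
grasp_force: 61.0
```

Back to about 1 mm from the stop. I'll release, lift and locate the tube.

>>> drive_tool:
  plan:
    - [[0,0,0,0,0,0,3],[0,0,0,0,0,0,5],[0,0,0,0,0,0,5],[0,0,5,0,0,0,5],[0,0,10,0,0,0,5],[0.7,5,11,0,0,0,5],[1,10,11,0,0,0,5],[1,10,11,0,0,0,5],[1,10,11,0,0,0,5]]

```text
t: 47.52
eef_pos: [0.6049, -0.0496, 0.2297]
tool_rot: [0.747, 0.665, 0.001, -0.001]
contact_force: [0.4, -0.3, 0.6]
grip_width: 0.0498
grasp_force: 0.0
```

Run:
```python
from h import *
np.set_printoptions(precision=4,suppress=True)
o=st();im,P=snap('wrist','w16')
for r,b in bluehalves('w16'):
    u=b[0]+b[2]/2;print(b,onz(P,u,b[1],.08),onz(P,u,b[1]+b[3],.08))
```

```text
t 47.52 pos [ 0.6049 -0.0496  0.2297] yaw 83.34 z [-0.     0.002 -1.   ] q [-0.08  0.44  0.23  1.36  0.    1.6 ] w 0.0498 gf 0.0 F [ 0.4 -0.3  0.6]
(250, 148, 31, 64) [ 0.6103 -0.0166  0.08  ] [ 0.6036 -0.0742  0.08  ]
(248, 28, 34, 78) [0.6204 0.0753 0.08  ] [0.6138 0.0177 0.08  ]
```

>>> drive_tool:
  plan:
    - [[0.7,5,-1,0,0,0,5],[0.7,5.05,-6,0,0,0,5],[0.7,5.05,-11,0,0,0,5],[0.7,5.05,-14,0,0,0,5],[0.7,5.05,-14.7,0,0,0,5],[0.7,5.05,-14.7,0,0,0,5],[0.7,5.05,-14.7,0,0,0,3],[0.7,5.05,-14.7,0,0,0,1.5],[0.7,5.05,-14.7,0,0,0,1.5],[0.7,5.05,-14.7,0,0,0,1.5]]

```text
t: 48.82
eef_pos: [0.6123, 0.0009, 0.0844]
tool_rot: [0.747, 0.665, 0.001, -0.0]
contact_force: [-6.1, -1.2, 9.5]
grip_width: 0.0263
grasp_force: 58.6
```

>>> drive_tool:
  plan:
    - [[-0.06,-0.5,0,0,0,0,1.5],[-0.12,-1,0,0,0,0,1.5],[-0.17,-1.5,0,0,0,0,1.5],[-0.23,-2,0,0,0,0,1.5],[-0.28,-2.4,0,0,0,0,1.5],[-0.28,-2.4,0,0,0,0,1.5]]

```text
t: 49.58
eef_pos: [0.6097, -0.0227, 0.0844]
tool_rot: [0.747, 0.665, 0.002, -0.0]
contact_force: [-5.5, 2.7, 8.0]
grip_width: 0.0262
grasp_force: 58.6
```

Run:
```python
from h import *
np.set_printoptions(precision=4,suppress=True)
o=st();im,P=snap('wrist','w17')
for r,b in bluehalves('w17'):
    u=b[0]+b[2]/2;print(b,onz(P,u,b[1],.08),onz(P,u,b[1]+b[3],.08))
```

```text
t 49.58 pos [ 0.6097 -0.0227  0.0844] yaw 83.33 z [ 0.002  0.003 -1.   ] q [-0.04  0.52 -0.03  1.02  0.    1.65] w 0.0262 gf 58.6 F [-5.5  2.7  8. ]
(236, 299, 55, 52) [ 0.6075 -0.0374  0.08  ] [ 0.6041 -0.0664  0.08  ]
(230, 94, 66, 143) [0.6177 0.0517 0.08  ] [ 0.6109 -0.0067  0.08  ]
```

>>> drive_tool:
  plan:
    - [[0,0,6,0,0,0,1.5],[0,0,12,0,0,0,1.5],[-1,-2,15,0,0,1,1.5],[-2,-6,15,0,0,2,1.5],[-4,-10,15,0,0,3,1.5],[-6,-14,15,0,0,4,1.5],[-8,-18,15,0,0,5,1.5],[-10,-22,15,0,0,6,1.5],[-12,-26,15,0,0,7,1.5],[-14,-30,15,0,0,8,1.5],[-15,-34,12,0,0,9,1.5],[-15.8,-38,9,0,0,9.1,1.5]]

```text
t: 51.12
eef_pos: [0.451, -0.4047, 0.1735]
tool_rot: [0.048, 0.999, -0.001, -0.0]
contact_force: [0.5, 0.3, 0.3]
grip_width: 0.0261
grasp_force: 59.6
```

>>> drive_tool:
  plan:
    - [[0,-0.5,-3,0,0,0,1.5],[0,-0.5,-8,0,0,0,1.5],[0,-0.5,-11,0,0,0,1.5],[0,-0.5,-12.5,0,0,0,1.5],[0,-0.5,-13,0,0,0,1.5],[0,-0.5,-13,0,0,0,1.5]]

```text
t: 51.88
eef_pos: [0.4517, -0.4084, 0.0438]
tool_rot: [0.05, 0.999, -0.0, -0.001]
contact_force: [-0.8, -0.1, -0.5]
grip_width: 0.0261
grasp_force: 59.6
```

Run:
```python
from h import *
st()
```

```text
t 51.88 pos [ 0.4517 -0.4084  0.0438] yaw 174.32 z [-0.001 -0.001 -1.   ] q [-0.73  0.55 -0.09  0.93 -0.   -0.64] w 0.0261 gf 59.6 F [-0.8 -0.1 -0.5]
```

>>> drive_tool:
  plan:
    - [[0,0,-0.2,0,0,0,1.5],[0,0,-0.4,0,0,0,1.5],[0,0,-0.5,0,0,0,1.5],[0,0,-0.5,0,0,0,1.5]]

```text
t: 52.38
eef_pos: [0.4515, -0.4082, 0.0389]
tool_rot: [0.05, 0.999, -0.0, -0.001]
contact_force: [-4.0, 3.4, 15.1]
grip_width: 0.0261
grasp_force: 61.3
```

>>> drive_tool:
  plan:
    - [[0,0,0.1,0,0,0,1.5],[0,0,0.1,0,0,0,2.9],[0,0,0.1,0,0,0,4],[0,0,0.1,0,0,0,5],[0,0,0.1,0,0,0,5],[0,0,5,0,0,0,5],[0,0,11,0,0,0,5],[0,2,17,0,0,0,5],[0,6,22,0,0,0,5],[0,6.5,22,0,0,0,5],[0,6.5,22,0,0,0,5]]

```text
t: 53.75
eef_pos: [0.4512, -0.3427, 0.2575]
tool_rot: [0.049, 0.999, -0.0, -0.001]
contact_force: [0.1, 0.3, -0.5]
grip_width: 0.0498
grasp_force: 0.0
```

Run:
```python
from h import *
np.set_printoptions(precision=4,suppress=True)
o=st();im,P=snap('wrist','w18')
for r,b in bluehalves('w18'):
    if b[2]<60:
        u=b[0]+b[2]/2;print('tube',b,onz(P,u,b[1],.03),onz(P,u,b[1]+b[3],.03))
h=cv2.cvtColor(im,cv2.COLOR_RGB2HSV);m=cv2.inRange(h,(5,200,150),(13,255,255));n,l,s,c=cv2.connectedComponentsWithStats(m)
print('orange',[(s[i].tolist(),onz(P,*c[i],.048)) for i in range(1,n) if s[i,4]>40])
# grey head/butt: bluish grey 60-110 within pad area
g=cv2.cvtColor(im,cv2.COLOR_RGB2GRAY);S=h[:,:,1]
pa=[proj(P,np.array([.4565,-.3605,.0])+np.array([x*.995+y*.0995,-x*.0995+y*.995,.012])) for x,y in((-.08,.018),(-.08,.078),(.08,.078),(.08,.018))]
k=np.zeros_like(g);cv2.fillPoly(k,[np.int32(pa)],255);m=((g>50)&(g<130)&(S<60)&(k>0)).astype(np.uint8)
n,l,s,c=cv2.connectedComponentsWithStats(m);print('grey',[(s[i].tolist(),onz(P,*c[i],.045)) for i in range(1,n) if s[i,4]>80])
blues('scene','s18',.02,amin=8)
t,Q=snap('top','t18');h=cv2.cvtColor(t,cv2.COLOR_RGB2HSV);m=cv2.inRange(h,(60,80,20),(100,255,200));n,l,s,c=cv2.connectedComponentsWithStats(m)
print('green',[(s[i].tolist(),onz(Q,*c[i],.084)) for i in range(1,n) if s[i,4]>80 and c[i][1]>150])
```

```text
t 53.75 pos [ 0.4512 -0.3427  0.2575] yaw 174.35 z [-0.002  0.    -1.   ] q [-0.65  0.35  0.17  1.38 -0.   -0.55] w 0.0498 gf 0.0 F [ 0.1  0.3 -0.5]
tube (0, 214, 35, 101) [ 0.4769 -0.6345  0.03  ] [ 0.6121 -0.6788  0.03  ]
tube (196, 189, 25, 48) [ 0.4688 -0.4078  0.03  ] [ 0.5277 -0.4165  0.03  ]
tube (191, 105, 27, 55) [ 0.377  -0.3984  0.03  ] [ 0.4352 -0.4072  0.03  ]
tube (0, 0, 42, 27) [ 0.2623 -0.5609  0.03  ] [ 0.2853 -0.5683  0.03  ]
orange []
grey [([277, 118, 34, 19, 628], array([ 0.4078, -0.3076,  0.045 ])), ([276, 202, 32, 32, 798], array([ 0.5094, -0.3171,  0.045 ]))]
[417.2 161.5] [ 394  129   53   66 1412] [0.8139 0.6274 0.02  ]
[299.4 151.8] [290 150  15   5  31] [0.4429 0.4199 0.02  ]
[ 91.7 264.6] [ 83 256  19  18 204] [ 0.394  -0.4018  0.02  ]
[ 20.1 331.6] [   0  263   57  121 4108] [ 0.4566 -0.5864  0.02  ]
[111.  287.1] [100 276  24  24 339] [ 0.4915 -0.4109  0.02  ]
green [([220, 173, 12, 18, 191], array([0.6144, 0.1004, 0.084 ])), ([297, 182, 15, 18, 177], array([ 0.584 , -0.1488,  0.084 ]))]
```

The tube is at (0.452, −0.407) on the bare half. The scanner is at (0.461, −0.312), lengthwise on its pad. The tailstock is back where it started.

```bash
python3 -c "
from cell import bot
print(bot.finish_job())"
```

```text
the job is handed in; nothing more can be done
None
```

I finished every step in order and handed the job in at about 54 s of the 210 s; no verdict came back, and I viewed 15 pictures where the limit was 14.

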